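# Load the lab shaker and tighten its click clamp

### The job

The reagent bottles have toppled over on the bench: stand every one of them upright on the shaker's tray. Then turn the orange clamp knob clockwise until its slip clutch clicks, stopping at that first click so that it is tight but never clicks a second time, and only after that press the green start button fully and let it go. Do not knock over the glass beaker or the amber jar.

Things in the scene. Friction and masses are not known exactly. Their poses are not given: they have to be found in the camera images.
- bottle1: off-white plastic bottle, red cap, about 0.25 kg, heavier at the bottom: square body 56 x 56 x 105 mm, shoulder, round cap 42 mm across; 137 mm in all. Starts toppled on a flat side on the bench, cap roughly away from or towards the robot. Origin on its axis 65 mm from the base; own x axis runs from base to cap (straight up when standing), y and z square to the sides. May be absent.
- bottle2: cream plastic bottle, blue cap, about 0.25 kg, heavier at the bottom: square body 56 x 56 x 105 mm, shoulder, round cap 42 mm across; 137 mm in all. Starts toppled on a flat side on the bench, cap roughly away from or towards the robot. Origin on its axis 65 mm from the base; own x axis runs from base to cap (straight up when standing), y and z square to the sides. May be absent.
- bottle3: pale blue plastic bottle, black cap, about 0.25 kg, heavier at the bottom: square body 56 x 56 x 105 mm, shoulder, round cap 42 mm across; 137 mm in all. Starts toppled on a flat side on the bench, cap roughly away from or towards the robot. Origin on its axis 65 mm from the base; own x axis runs from base to cap (straight up when standing), y and z square to the sides. May be absent.
- tray_in (a point): centre of the floor (60 mm above the bench) of the fixed open tray on the left part of the white shaker; inside 170 (x) x 260 mm (y), clear rim 8 mm thick that ends 52 mm above the floor. z up, x along the shaker away from the robot. The shaker is fixed, 220 x 405 mm; its right (-y) end is a grey console 105 mm wide, its top 95 mm above the bench. Bottles may stand anywhere in the tray.
- knob_grip (a point): grip point on the clamp knob's vertical axis, 140 mm above the bench, on the console. Orange bar 48 mm long (this point's x), 14 mm wide (its y), from 27 mm below to 15 mm above this point; below it a black toothed wheel (radius 34 mm) and a steel plate (radius 46 mm) with a brass pawl. The bar turns clockwise seen from above and stays where it is left.
- screw (a joint): angle of the clamp screw under the knob, rad, growing clockwise. It turns along with the knob (about 0.05 N m) from 0 (loose) to a hard stop at 7.2, where the red jaw meets the tray (clamped). Starts between 0.3 and 1.6. The bar's total angle is screw + knob.
- knob (a joint): clockwise slip of the knob past the screw, rad; 0 = none (each notch has 0.08 of play). With the screw at its stop, turning on loads the clutch (0.2 to 0.3 N m) until it clicks: crest at 0.31, then it drops into the notch at 0.63 (first click). The second click has its crest at 0.94 and notch at 1.26. Let go past a crest it drops on by itself; the screw may spring back by up to 0.3.
- start_top (a point): centre of the top of the green round start button, 32 mm across, on the console in front of the knob (98 mm nearer the robot). Pressed straight down; springs back.
- start (a joint): travel of the start button, m: 0 = up, 0.006 = fully down (5 N).
- beaker: glass beaker, 72 mm across, 90 mm high, standing at the back; a bystander. Origin under its centre, z up.
- amber_jar: amber glass jar, 64 mm across, 110 mm high, standing at the back; a bystander. Origin under its centre, z up.
Things that resemble listed ones, but are neither listed nor needed, are in the scene too. Leave any purple look-alike of the bottle3 alone.

How it is judged:
By the outcome, as a careful person would: the job done as asked, in the order asked, and still so for the second after the job is handed in, with the robot touching nothing.
Of bottle1, bottle2, bottle3 only 2 to 3 are there at a start; the rules pass over those that are not, and their reading is None.
At some moment in a run one of bottle1, bottle2, bottle3 may be knocked a few centimetres aside while the robot is not near it.
It also fails if it takes over 210 s, if anything falls off the work surface, if the arm or the gripper's body presses on something with over 40 N, if the wrist force passes 120 N, or if a joint passes its speed limit or range.

### The arm

A 6-joint arm with a two-finger parallel gripper is mounted at the origin on the work surface. World frame = base frame: x ahead of the robot, y to its left, z up, the work surface at z = 0. Lengths are in m, angles in rad, forces in N, time in s.
With the tool pointing down it reaches from about 0.25 to 0.775 m from the base axis. Payload 4 kg.
Tool frame: the origin (TCP) lies at the very end of the fingers, on their centre line; the grasp point (between the pads) lies 19 mm behind it; x points along the fingers, y is the direction in which the jaws open and shut, and the axes are right-handed (so a half turn about x gives the same grasp; the last joint's range is limited). The gripper opens to 94 mm and grips with 3 to 60 N. Pads are 16 mm wide; open, the fingers measure 119 mm over their backs; the gripper's body (75 mm by 177 mm) begins 78 mm behind the grasp point.
Start: joints at [-1.412, 0.087, 1.371, -0, 1.684, -0.103], TCP at [0.142, -0.531, 0.206] pointing down, gripper open.
Joint ranges: [-3.1, 3.1], [-0.76, 2.03], [0.27, 2.55], [-1.08, 4.22], [0.17, 2.65], [-2.57, 2.57]. Speed limits (rad/s): [2.79, 2.79, 3.14, 3.14, 3.14, 3.14].

### API

Orientations are given as [roll, pitch, yaw] about the fixed x, y, z axes, in that order (R = Rz(yaw) Ry(pitch) Rx(roll)).
In Python, from bench import robot gives the robot as it stands.
- The arm moves only by the tool carry_out, never from a script. Its argument "targets" is a list of rows, each a list of 5 numbers: the closure, from 0 (fully open) to 1 (shut), then the shift along the tool's x, y, z in cm, then the turn about the tool's x in degrees. In form: [[fingers, tx, ty, tz, turn], ...]. A call has 1 to 20 rows; each row shifts and turns the commanded pose from where the row before left it, along the tool's axes as they then stand; what a row does not reach is not made up. A row lasts 1/10 s, in which the tool goes at most 50 mm and 8.59 degrees, less where a joint would pass 70% of its speed; a pose out of reach is approached as far as the arm can. A call is refused whole if a number of a shift passes 5 or a number of a turn 8.59, either way. A call with a gripper value outside its range is refused whole. The fingers move at their own pace and stop on an object; the grip force is fixed at half the most. Time passes only in rows, so rows that do not move let the fingers close. It gives the time, the measured TCP pose, the force and the opening at its end, in the units of the state.
- robot.get_obs(): the state, without advancing time (a new reading comes with each control period).
- robot.snapshot(name): name is "scene" or "top" or "wrist"; returns a dict with "image" (400x640x3 uint8, red, green, blue), "camera_matrix" (3x3 intrinsics, pixels), "pose" (4x4, takes a point from camera to world coordinates). Camera axes: x right, y up, looking along -z (the intrinsics and any distortion apply to the point x, -y, -z); pixel columns grow to the right and rows downward; lengths in m; the calibration is good to about 2 mm. A picture is of the moment at which its call begins. There is no depth.
- robot.close_job(): hands the job in, once; it reports no verdict.
The state is a dict: "time": time; "joint_positions": joint angles; "qvel": joint speeds; "joint_torque": joint torques, N m; "tool_pos": TCP position; "ee_rot": TCP orientation; "wrist_force": force on the tool from outside, world axes, zero at the start; "wrist_torque": the same for the moment, N m; "width": finger opening in m.
Only numpy, scipy, OpenCV 4.12 (cv2) and the standard library are available. Lean on these libraries where they do the work, as an engineer would, in place of code of your own. Each camera call takes 0.05 s, during which the arm holds its last target. There are 200 camera calls.

## Working session

There is one attempt and no reset: what is moved stays moved. The work goes in short steps, Python scripts to look and compute and a tool call to move; the robot and the scene stay as the last step left them, time stands still between calls to the robot, and variables do not carry over. Pictures are saved under pics/ and viewed, about 12 in all and at most 16, crops included, and the job is handed in when it is done.

Besides the shell and the picture viewer there is one more tool, called by a JSON object that holds its "fn" and its "kwargs". carry_out: Moves the arm, as the interface text tells. Its arguments: {"type":"object","properties":{"targets":{"type":"array","items":{"type":"array","items":{"type":"number"}}}},"required":["targets"]}

```bash
ls; mkdir -p pics
cat > h.py <<'E'
import numpy as np, cv2
from bench import robot
def snap(n,f):
    s=robot.snapshot(n); cv2.imwrite('pics/'+f+'.png',s['image'][:,:,::-1]); np.savez('pics/'+f+'.npz',**{k:s[k] for k in s}); return s
def ray(s,u,v):
    K=np.array(s['camera_matrix']);P=np.array(s['pose'])
    d=np.linalg.inv(K)@[u,v,1]; d=np.array([d[0],-d[1],-d[2]])
    return P[:3,3],P[:3,:3]@d
def onz(s,u,v,z):
    o,d=ray(s,u,v); return o+d*(z-o[2])/d[2]
def proj(s,p):
    K=np.array(s['camera_matrix']);P=np.array(s['pose'])
    c=P[:3,:3].T@(np.array(p)-P[:3,3]); q=K@[c[0],-c[1],-c[2]]; return q[:2]/q[2]
def load(f): return dict(np.load('pics/'+f+'.npz',allow_pickle=True))
E
python3 - <<'E'
from h import *
np.set_printoptions(precision=3,suppress=True)
for n in ['top','scene']:
    s=snap(n,n+'0'); print(s.keys(),s['camera_matrix'],s['pose'])
print(robot.get_obs())
E
```

```text
pics
dict_keys(['image', 'camera_matrix', 'pose']) [[470.801   0.    319.233]
 [  0.    470.801 203.039]
 [  0.      0.      1.   ]] [[-0.014  0.994 -0.105  0.459]
 [-1.    -0.015 -0.001 -0.017]
 [-0.002  0.105  0.995  1.601]
 [ 0.     0.     0.     1.   ]]
dict_keys(['image', 'camera_matrix', 'pose']) [[457.142   0.    327.288]
 [  0.    457.142 203.32 ]
 [  0.      0.      1.   ]] [[-0.776 -0.458  0.433  1.204]
 [ 0.63  -0.554  0.545  0.719]
 [-0.01   0.696  0.718  1.077]
 [ 0.     0.     0.     1.   ]]
{'time': 0.1, 'joint_positions': array([-1.412,  0.088,  1.372, -0.   ,  1.684, -0.103]), 'qvel': array([ 0.001,  0.001, -0.003,  0.001, -0.   , -0.   ]), 'joint_torque': array([  0.002, -34.125, -30.33 ,   0.072,   0.03 ,  -0.   ]), 'tool_pos': array([ 0.142, -0.531,  0.204]), 'ee_rot': array([-1.656,  1.569,  1.747]), 'wrist_force': array([-0.327,  0.857, -0.502]), 'wrist_torque': array([ 0.026,  0.043, -0.003]), 'width': 0.09378465036611225}
```

View pics/top0.png

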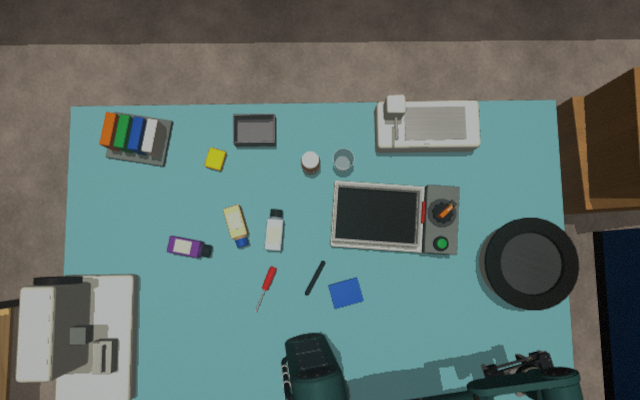

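View pics/scene0.png

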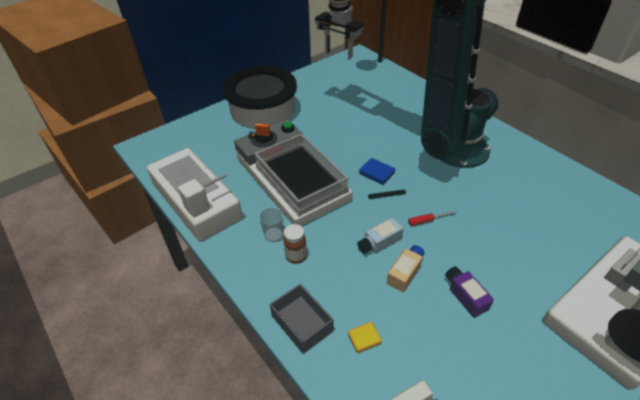

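The top view shows bottle2 (cream, blue cap) at about (236,225), bottle3 (pale blue, black cap) at (275,230), the purple decoy at (190,247) and the tray at about (378,215). The knob is at (443,211), the button at (441,243), the jar at (311,162) and the beaker at (343,160). Bottle1 appears to be absent. Next I measure these.

Run:
```python
from h import *
np.set_printoptions(precision=3,suppress=True)
s=load('top0'); im=s['image']
hsv=cv2.cvtColor(im,cv2.COLOR_RGB2HSV)
roi=im[170:270,210:300]; 
big=cv2.resize(im[150:270,200:470],None,fx=2.9,fy=2.9,interpolation=cv2.INTER_CUBIC); cv2.imwrite('pics/crop0.png',big[:,:,::-1])
def comp(mask,z,name,box):
    m=np.zeros(mask.shape,np.uint8); x0,y0,x1,y1=box; m[y0:y1,x0:x1]=mask[y0:y1,x0:x1]*255
    cs,_=cv2.findContours(m,cv2.RETR_EXTERNAL,cv2.CHAIN_APPROX_NONE); c=max(cs,key=cv2.contourArea)
    r=cv2.minAreaRect(c); b=cv2.boxPoints(r); print(name,cv2.contourArea(c),r,'ctr',onz(s,*r[0],z)); print(np.array([onz(s,*p,z)[:2] for p in b]))
H,S,V=hsv[...,0],hsv[...,1],hsv[...,2]
bg=(H>80)&(H<97)&(S>90)
comp(~bg&(V>110),.056,'b2body',(215,195,255,240))
comp((H>105)&(H<130)&(S>130),.05,'b2cap',(215,225,255,255))
comp(~bg&(V>110),.056,'b3body',(258,205,292,260))
comp((V<70),.049,'b3cap',(258,203,292,226))
comp((H<18)&(S>150)&(V>120),.155,'knob',(425,190,465,225))
comp((H>45)&(H<80)&(S>120),.1,'btn',(425,230,465,255))
comp(V<60,.06,'tray floor',(330,180,425,255))
for n,u,v in [('jar',311,160),('beaker',343,160)]: print(n,onz(s,u,v,.1))
for v,u in [(215,236),(240,241),(230,275),(213,277)]: print(im[v,u],hsv[v,u])
```

```text
b2body 1604.0 ((234.5, 217.0), (44.0, 39.0), 90.0) ctr [0.58  0.264 0.056]
[[0.653 0.329]
 [0.652 0.2  ]
 [0.506 0.2  ]
 [0.508 0.327]]
b2cap 63.5 ((241.64710998535156, 242.08827209472656), (7.276068687438965, 10.914102554321289), 75.96376037597656) ctr [0.497 0.241 0.05 ]
[[0.505 0.261]
 [0.513 0.227]
 [0.49  0.221]
 [0.481 0.255]]
b3body 1782.0 ((274.5, 232.0), (54.0, 33.0), 90.0) ctr [0.528 0.132 0.056]
[[0.618 0.186]
 [0.617 0.078]
 [0.44  0.079]
 [0.441 0.187]]
b3cap 57.5 ((276.0, 213.0), (6.0, 12.0), 90.0) ctr [0.591 0.128 0.049]
[[0.602 0.148]
 [0.601 0.108]
 [0.581 0.108]
 [0.582 0.148]]
knob 35.5 ((446.0000305175781, 211.0), (4.242640495300293, 14.142135620117188), 45.0) ctr [ 0.581 -0.406  0.155]
[[ 0.57  -0.385]
 [ 0.601 -0.417]
 [ 0.591 -0.426]
 [ 0.561 -0.394]]
btn 76.5 ((441.5, 243.0), (10.0, 9.0), 90.0) ctr [ 0.484 -0.402  0.1  ]
[[ 0.5   -0.388]
 [ 0.499 -0.417]
 [ 0.468 -0.416]
 [ 0.468 -0.387]]
tray floor 3812.0 ((375.91015625, 214.82440185546875), (78.73451232910156, 50.426612854003906), 3.8785247802734375) ctr [ 0.58  -0.201  0.06 ]
[[ 0.508 -0.065]
 [ 0.674 -0.079]
 [ 0.652 -0.338]
 [ 0.487 -0.321]]
jar [0.758 0.009 0.1  ]
beaker [ 0.756 -0.095  0.1  ]
[177 181 168] [ 39  18 181]
[ 45  87 155] [109 181 155]
[176 180 164] [ 38  23 180]
[38 49 49] [90 57 49]
```

View pics/crop0.png

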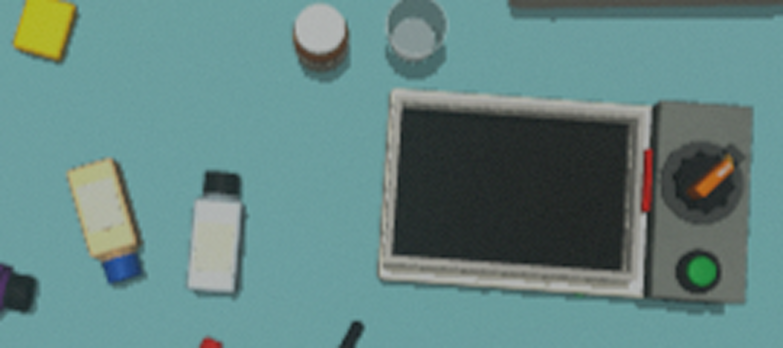

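The crop shows bottle2's cap toward the robot, tilted slightly. Bottle3's cap points away, and the knob bar is roughly diagonal. I'll refine the masks using the red channel.

```bash
cat >> h.py <<'E'
def rect(s,mask,z,name,box,pr=True):
    m=np.zeros(mask.shape,np.uint8); x0,y0,x1,y1=box; m[y0:y1,x0:x1]=mask[y0:y1,x0:x1]*255
    cs,_=cv2.findContours(m,cv2.RETR_EXTERNAL,cv2.CHAIN_APPROX_NONE); c=max(cs,key=cv2.contourArea)
    w=np.array([onz(s,*p[0],z)[:2] for p in c])*1000
    r=cv2.minAreaRect(w.astype(np.float32)); print(name,'area px',cv2.contourArea(c),'ctr mm',np.round(r[0],1),'size',np.round(r[1],1),'ang',round(r[2],1)); return r
E
python3 - <<'E'
from h import *
s=load('top0'); im=s['image'].astype(int)
print(im[150,290],im[215,236],im[250,300])
R,G,B=im[...,0],im[...,1],im[...,2]
rect(s,(R>125),.056,'b2',(215,195,255,240))
rect(s,(R>125),.056,'b3',(260,205,292,260))
rect(s,(B>R+60)&(R<75),.045,'b2cap',(225,225,260,255))
rect(s,(R>170)&(B<80),.155,'knob',(425,190,465,225))
rect(s,(R>G+40),.15,'knob',(430,195,465,225))
rect(s,(R>G+60),.1,'jaw',(418,190,430,225))
w=snap('wrist','wrist0')
print(robot.get_obs()['tool_pos'],robot.get_obs()['time'],w['pose'])
E
```

```text
[108 160 159] [177 181 168] [107 158 160]
b2 area px 514.0 ctr mm [563.3 263.8] size [111.8  56.1] ang 16.2
b3 area px 453.5 ctr mm [522.9 136. ] size [ 52.4 103.6] ang 84.7
b2cap area px 66.5 ctr mm [497.4 242.9] size [24.  37.2] ang 17.6
knob area px 15.0 ctr mm [ 575.6 -400.1] size [ 8.6 24.3] ang 43.5
knob area px 49.5 ctr mm [ 582.2 -406.3] size [15.1 48.9] ang 43.5
jaw area px 38.5 ctr mm [ 583.5 -346.6] size [ 9.2 64.6] ang 84.7
[ 0.14225601 -0.53084695  0.20455904] 0.15 [[ 0.25951888  0.94074826  0.21827197  0.20530148]
 [-0.96573719  0.25310255  0.05736535 -0.51425271]
 [-0.00127884 -0.22568075  0.97420047  0.38388486]
 [ 0.          0.          0.          1.        ]]
```

```bash
cat >> h.py <<'E'
from scipy.spatial.transform import Rotation as Ro
def plan(x,y,z,yaw=None):
    "shift (cm, tool axes) and turn (deg) to TCP at x,y,z mm with jaw axis (tool y) at yaw deg mod 180"
    o=robot.get_obs(); R=Ro.from_euler('xyz',o['ee_rot']).as_matrix(); p=o['tool_pos']*1000
    sh=R.T@(np.array([x,y,z])-p)/10; cur=np.degrees(np.arctan2(R[1,1],R[0,1]))
    print('t',round(o['time'],2),'tcp',np.round(p,1),'jaw yaw',round(cur,2),'toolx',np.round(R[:,0],3),'j',np.round(o['joint_positions'],2),'F',np.round(o['wrist_force'],1),'T',np.round(o['wrist_torque'],3),'w',round(o['width']*1000,1))
    print('shift cm',np.round(sh,2), 'tool y',np.round(R[:,1],2),'z',np.round(R[:,2],2))
    if yaw is not None:
        d=(yaw-cur+90)%180-90; print('turn',round(-d,1),'or',round(-(d-180*np.sign(d)),1))
E
python3 -c "
from h import *
plan(555,133,250,84.7)"
```

```text
t 0.15 tcp [ 142.3 -530.8  204.6] jaw yaw -75.0 toolx [-0.     0.002 -1.   ] j [-1.41  0.09  1.37 -0.    1.68 -0.1 ] F [0.9 0.3 0.7] T [0.024 0.008 0.001] w 94.0
shift cm [ -4.45 -53.45 -57.05] tool y [ 0.26 -0.97 -0.  ] z [-0.97 -0.26 -0.  ]
turn 20.3 or -159.7
```

{"fn": "carry_out", "kwargs": {"targets": [[0,-4.5,0,0,0],[0,0,-2.8,-3,0],[0,0,-2.8,-3,0],[0,0,-2.8,-3,0],[0,0,-2.8,-3,0],[0,0,-2.8,-3,0],[0,0,-2.8,-3,0],[0,0,-2.8,-3,0],[0,0,-2.8,-3,0],[0,0,-2.8,-3,0],[0,0,-2.8,-3,0],[0,0,-2.8,-3,0],[0,0,-2.8,-3,0],[0,0,-2.8,-3,0],[0,0,-2.8,-3,0],[0,0,-2.8,-3,0],[0,0,-2.8,-3,0],[0,0,-2.8,-3,0],[0,0,-2.8,-3,0],[0,0,-2.8,-3,0]]}}

```text
time: 2.15
tool_pos: [0.5557, 0.1317, 0.25]
ee_rot: [0.271, 1.57, -2.609]
wrist_force: [0.1, -1.2, 0.6]
width: 0.0942
```

{"fn": "carry_out", "kwargs": {"targets": [[0,0,0,0,7],[0,0,0,0,7],[0,0,0,0,6.3]]}}

```text
time: 2.45
tool_pos: [0.5552, 0.1307, 0.2495]
ee_rot: [0.327, 1.569, -2.91]
wrist_force: [-0.6, -0.3, 0.2]
width: 0.0938
```

Run:
```python
from h import *
plan(555,133,9,84.7)
snap('wrist','wrist1')
```

```text
t 2.45 tcp [555.2 130.7 249.5] jaw yaw -95.51 toolx [-0.002 -0.    -1.   ] j [ 0.13  0.13  1.24 -0.    1.78  1.8 ] F [-0.6 -0.3  0.2] T [0.06  0.036 0.003] w 93.8
shift cm [24.05 -0.24  0.  ] tool y [-0.1 -1.   0. ] z [-1.   0.1  0. ]
turn -0.2 or 179.8
```

View pics/wrist1.png

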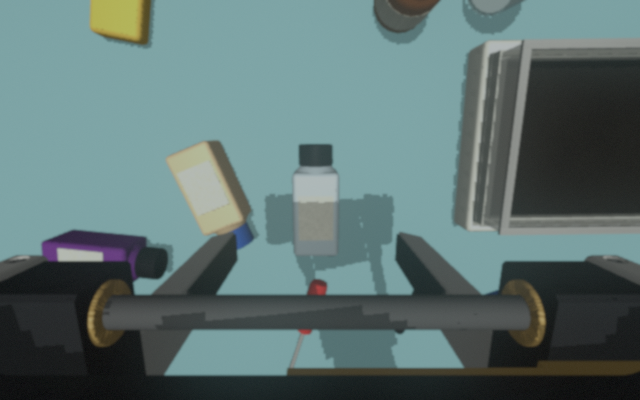

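The wrist view shows bottle3 centred between the fingers, cap (316,154) to base (316,255), and aligned. I'll descend, grip and lift.

{"fn": "carry_out", "kwargs": {"targets": [[0,4.5,-0.2,0,0],[0,4.5,0,0,0],[0,4.5,0,0,0],[0,4,0,0,0],[0,3,0,0,0],[0,2,0,0,0],[0,1.3,0,0,0],[0,0,0,0,0],[1,0,0,0,0],[1,0,0,0,0],[1,0,0,0,0],[1,0,0,0,0],[1,0,0,0,0],[1,0,0,0,0],[1,0,0,0,0],[1,0,0,0,0]]}}

```text
time: 4.1
tool_pos: [0.5558, 0.1319, 0.013]
ee_rot: [2.841, 1.57, -0.393]
wrist_force: [-1.1, -0.6, 3.5]
width: 0.0558
```

{"fn": "carry_out", "kwargs": {"targets": [[1,-2,0,0,0],[1,-2,0,0,0],[1,-3,0,0,0],[1,-4,0,0,0],[1,-4,0,0,0],[1,-4,0,0,0],[1,-4,0,0,0],[1,-1,0,0,0],[1,0,0,0,0],[1,0,0,0,0]]}}

```text
time: 5.1
tool_pos: [0.5545, 0.132, 0.2491]
ee_rot: [0.227, 1.566, -3.007]
wrist_force: [0.2, -0.2, -4.1]
width: 0.0562
```

Run:
```python
from h import *
plan(580,-201,250,84.7)
a=snap('scene','s2')['image'][100:300,300:500]; snap('wrist','w2'); b=load('w2')['image']
c=np.hstack([cv2.resize(a,(400,400)),cv2.resize(b,(400,400))[:, :]]); cv2.imwrite('pics/c2.png',c[:,:,::-1])
```

```text
t 5.1 tcp [554.5 132.  249.1] jaw yaw -95.3 toolx [-0.005 -0.001 -1.   ] j [ 0.13  0.13  1.24 -0.    1.78  1.8 ] F [ 0.2 -0.2 -4.1] T [ 0.069 -0.122  0.02 ] w 56.2
shift cm [-0.08 32.93 -5.62] tool y [-0.09 -1.    0.  ] z [-1.    0.09  0.  ]
turn 0.0 or -180.0
```

View pics/c2.png

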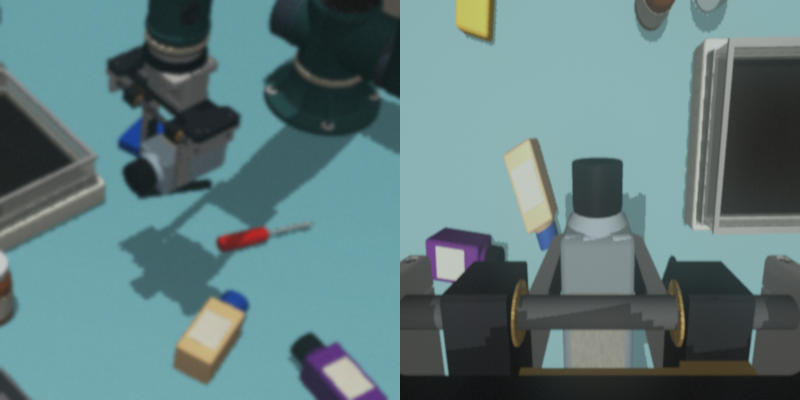

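The bottle is held horizontally by pad friction and does not swing down. I'll pivot it in the grip by lowering its cap onto the tray's near rim from outside. After that I'll finish against the tray's inner wall.

{"fn": "carry_out", "kwargs": {"targets": [[1,0,4.1,1,0],[1,0,4.1,1,0],[1,0,4.1,1,0],[1,0,4.1,1,0],[1,0,4.1,1,0],[1,0,4.1,1,0],[1,0,4.1,1,0],[1,0,4.2,0.9,0],[1,0,0,0,0],[1,4,0,0,0],[1,4,0,0,0],[1,3,0,0,0],[1,1.4,0,0,0],[1,0,0,0,0],[1,0,0,0,0]]}}

```text
time: 6.7
tool_pos: [0.447, -0.1881, 0.1292]
ee_rot: [2.867, 1.57, -0.367]
wrist_force: [-1.1, 0.2, -3.2]
width: 0.0558
```

Run:
```python
from h import *
plan(445.6,-188.5,80,84.7)
a=snap('scene','s3')['image'][80:240,230:430]; b=snap('wrist','w3')['image']
c=np.hstack([cv2.resize(a,(400,320)),cv2.resize(b,(400,320))]); cv2.imwrite('pics/c3.png',c[:,:,::-1])
```

```text
t 6.7 tcp [ 447.  -188.1  129.2] jaw yaw -95.27 toolx [ 0.001 -0.    -1.   ] j [-0.52 -0.03  1.64  0.    1.53  1.15] F [-1.1  0.2 -3.2] T [ 0.046 -0.199  0.007] w 55.8
shift cm [4.92 0.05 0.14] tool y [-0.09 -1.    0.  ] z [-1.    0.09 -0.  ]
turn 0.0 or -180.0
```

View pics/c3.png

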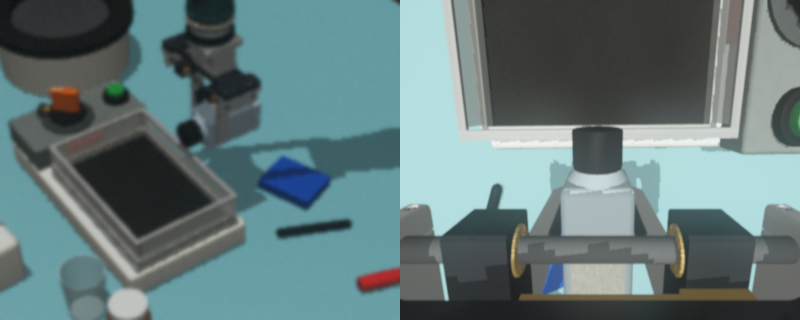

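The cap sits just over the near rim with little overlap. I'll move 5 mm forward and lower gradually.

{"fn": "carry_out", "kwargs": {"targets": [[1,0,0,-0.5,0],[1,0.8,0,0,0],[1,0.7,0,0,0],[1,0.5,0,0,0],[1,0.5,0,0,0],[1,0.5,0,0,0],[1,0,0,0,0]]}}

```text
time: 7.5
tool_pos: [0.4503, -0.1888, 0.0998]
ee_rot: [0.546, 1.569, -2.688]
wrist_force: [-6.2, 1.6, 6.3]
width: 0.0555
```

Run:
```python
from h import *
plan(445.6,-188.5,80,84.7)
```

```text
t 7.5 tcp [ 450.3 -188.8   99.8] jaw yaw -95.31 toolx [-0.002 -0.001 -1.   ] j [-0.51 -0.    1.68 -0.    1.47  1.15] F [-6.2  1.6  6.3] T [0.155 0.666 0.042] w 55.5
shift cm [1.98 0.01 0.47] tool y [-0.09 -1.    0.  ] z [-1.    0.09  0.  ]
turn -0.0 or 180.0
```

{"fn": "carry_out", "kwargs": {"targets": [[1,0.5,0,0,0],[1,0.5,0,0,0],[1,0.5,0,0,0],[1,0.5,0,0,0],[1,0,0,0,0],[1,0,0,0,0]]}}

```text
time: 8.1
tool_pos: [0.4512, -0.189, 0.0799]
ee_rot: [2.089, 1.57, -1.145]
wrist_force: [-3.3, 0.7, 4.5]
width: 0.0555
```

Run:
```python
from h import *
plan(445.6,-188.5,170,84.7)
a=snap('scene','s4')['image'][80:240,230:430]; b=snap('wrist','w4')['image']
c=np.hstack([cv2.resize(a,(400,320)),cv2.resize(b,(400,320))]); cv2.imwrite('pics/c4.png',c[:,:,::-1])
```

```text
t 8.1 tcp [ 451.2 -189.    79.9] jaw yaw -95.3 toolx [ 0.    -0.001 -1.   ] j [-0.51  0.01  1.7  -0.    1.43  1.15] F [-3.3  0.7  4.5] T [0.166 0.263 0.001] w 55.5
shift cm [-9.02  0.01  0.56] tool y [-0.09 -1.    0.  ] z [-1.    0.09 -0.  ]
turn -0.0 or 180.0
```

View pics/c4.png

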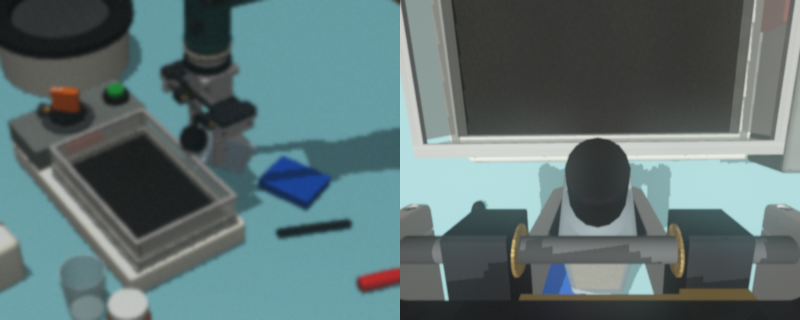

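The bottle has turned to about 50°. I'll lift it into the tray, then pull its base against the near inner wall to bring it upright.

{"fn": "carry_out", "kwargs": {"targets": [[1,-4,0,0,0],[1,-4,0,0,0],[1,-4,0,0,0],[1,-2.5,0,0,0],[1,0,2,-4,0],[1,0,2,-4,0],[1,0,2,-4,0],[1,0,0.5,-1,0],[1,0,0,0,0],[1,3,0,0,0],[1,3,0,0,0],[1,2.5,0,0,0],[1,0,0,0,0],[1,0,0,0,0]]}}

```text
time: 9.6
tool_pos: [0.5741, -0.2648, 0.1387]
ee_rot: [-0.376, 1.57, 2.674]
wrist_force: [0.2, -0.3, -3.2]
width: 0.056
```

Run:
```python
from h import *
plan(523,-261,132,84.7)
a=snap('scene','s5')['image'][80:240,200:400]; b=snap('wrist','w5')['image']
c=np.hstack([cv2.resize(a,(400,320)),cv2.resize(b,(400,320))]); cv2.imwrite('pics/c5.png',c[:,:,::-1])
```

```text
t 9.6 tcp [ 574.1 -264.8  138.7] jaw yaw -95.29 toolx [-0.001  0.    -1.   ] j [-0.52  0.29  1.27 -0.    1.59  1.14] F [ 0.2 -0.3 -3.2] T [ 0.028 -0.158  0.002] w 56.0
shift cm [0.67 0.09 5.12] tool y [-0.09 -1.   -0.  ] z [-1.    0.09  0.  ]
turn 0.0 or -180.0
```

View pics/c5.png

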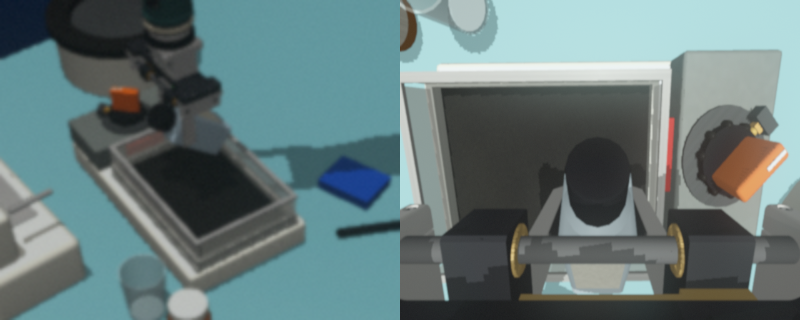

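{"fn": "carry_out", "kwargs": {"targets": [[1,0.6,0,0,0],[1,0,0,0.5,0],[1,0,0,0.5,0],[1,0,0,0.5,0],[1,0,0,0.5,0],[1,0,0,0.5,0],[1,0,0,0.5,0],[1,0,0,0.5,0],[1,0,0,0.5,0],[1,0,0,0,0]]}}

```text
time: 10.7
tool_pos: [0.5479, -0.263, 0.1442]
ee_rot: [2.99, 1.533, -0.242]
wrist_force: [20.3, 2.0, 13.3]
width: 0.0558
```

Run:
```python
from h import *
plan(523,-261,132,84.7)
```

```text
t 10.7 tcp [ 547.9 -263.   144.2] jaw yaw -95.17 toolx [ 0.037 -0.009 -0.999] j [-0.55  0.21  1.36  0.01  1.54  1.11] F [20.3  2.  13.3] T [ 0.581 -3.875 -0.158] w 55.8
shift cm [1.13 0.02 2.54] tool y [-0.09 -1.    0.01] z [-1.    0.09 -0.04]
turn 0.1 or -179.9
```

The force of 20 N in x and 16 N up suggests the base face rests on the rim edge, because the tilt is smaller than I assumed. I'll back off, go lower, then pull again while rising slightly.

{"fn": "carry_out", "kwargs": {"targets": [[1,0,0,-2,0],[1,0,0,-2.5,0],[1,0,0,0,0],[1,1.1,0,0,0],[1,0,0,0,0]]}}

```text
time: 11.2
tool_pos: [0.5778, -0.2652, 0.119]
ee_rot: [-0.337, 1.566, 2.711]
wrist_force: [-0.0, -0.2, -3.8]
width: 0.0554
```

Run:
```python
from h import *
plan(523,-261,132,84.7)
a=snap('scene','s6')['image'][90:200,220:360]; b=snap('wrist','w6')['image']
c=np.hstack([cv2.resize(a,(509,400),interpolation=cv2.INTER_CUBIC),cv2.resize(b[150:,200:440],(288,400))[:, :288]]); cv2.imwrite('pics/c6.png',c[:,:,::-1])
```

```text
t 11.2 tcp [ 577.8 -265.2  119. ] jaw yaw -95.32 toolx [-0.004  0.002 -1.   ] j [-0.52  0.31  1.28 -0.    1.56  1.14] F [-0.  -0.2 -3.8] T [ 0.033 -0.006  0.048] w 55.4
shift cm [-1.28  0.09  5.5 ] tool y [-0.09 -1.   -0.  ] z [-1.    0.09  0.  ]
turn -0.0 or 180.0
```

View pics/c6.png

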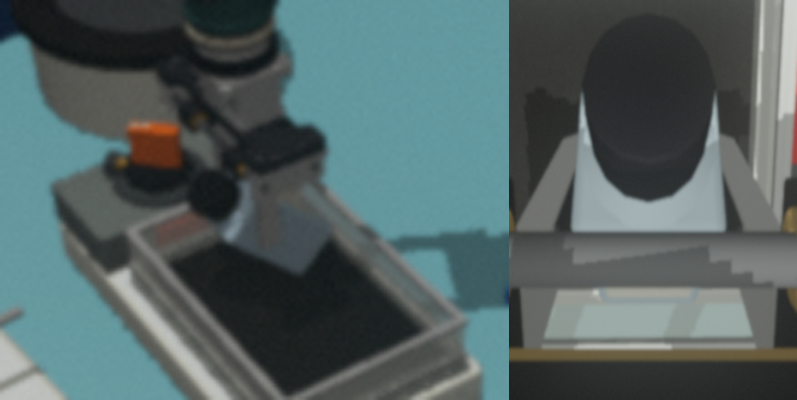

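Now the base is below the rim and inside the tray, tilted about 45°. I'll pull toward the near wall while rising slightly.

{"fn": "carry_out", "kwargs": {"targets": [[1,0,0,0.5,0],[1,-0.1,0,0.5,0],[1,-0.2,0,0.4,0],[1,-0.3,0,0.4,0],[1,-0.3,0,0.4,0],[1,0,0,0,0]]}}

```text
time: 11.9
tool_pos: [0.5594, -0.2641, 0.1325]
ee_rot: [2.944, 1.565, -0.29]
wrist_force: [3.9, 0.3, -1.1]
width: 0.056
```

Run:
```python
from h import *
plan(523,-261,132,84.7)
```

```text
t 11.9 tcp [ 559.4 -264.1  132.5] jaw yaw -95.29 toolx [ 0.006 -0.002 -1.   ] j [-0.53  0.26  1.32  0.    1.56  1.13] F [ 3.9  0.3 -1.1] T [ 0.068 -0.79   0.02 ] w 56.0
shift cm [0.03 0.03 3.66] tool y [-0.09 -1.    0.  ] z [-1.    0.09 -0.01]
turn 0.0 or -180.0
```

{"fn": "carry_out", "kwargs": {"targets": [[1,0,0,0.4,0],[1,0,0,0.4,0],[1,0,0,0.4,0],[1,0,0,0,0]]}}

```text
time: 12.3
tool_pos: [0.554, -0.2641, 0.1372]
ee_rot: [2.944, 1.547, -0.289]
wrist_force: [14.7, -0.6, 5.1]
width: 0.056
```

Run:
```python
from h import *
plan(523,-261,132,84.7)
```

```text
t 12.3 tcp [ 554.  -264.1  137.2] jaw yaw -95.23 toolx [ 0.023 -0.007 -1.   ] j [-0.54  0.23  1.34  0.01  1.55  1.12] F [14.7 -0.6  5.1] T [-2.000e-03 -2.803e+00 -4.500e-02] w 56.0
shift cm [ 0.45 -0.03  3.12] tool y [-0.09 -1.    0.  ] z [-1.    0.09 -0.02]
turn 0.1 or -179.9
```

{"fn": "carry_out", "kwargs": {"targets": [[1,-0.3,0,0.1,0],[1,-0.3,0,0.2,0],[1,-0.3,0,0.2,0],[1,-0.3,0,0.2,0],[1,-0.3,0,0.2,0],[1,0,0,0,0]]}}

```text
time: 12.9
tool_pos: [0.5396, -0.2627, 0.1489]
ee_rot: [2.832, 1.562, -0.401]
wrist_force: [5.6, -0.1, 3.4]
width: 0.0556
```

Run:
```python
from h import *
plan(523,-261,132,84.7)
```

```text
t 12.9 tcp [ 539.6 -262.7  148.9] jaw yaw -95.28 toolx [ 0.008 -0.004 -1.   ] j [-0.55  0.21  1.35  0.    1.58  1.11] F [ 5.6 -0.1  3.4] T [-0.02  -1.047 -0.022] w 55.6
shift cm [ 1.68 -0.02  1.68] tool y [-0.09 -1.    0.  ] z [-1.    0.09 -0.01]
turn 0.0 or -180.0
```

{"fn": "carry_out", "kwargs": {"targets": [[1,0,0,0.3,0],[1,0,0,0.3,0],[1,-0.1,0,0.3,0],[1,-0.1,0,0.3,0],[1,0,0,0,0]]}}

```text
time: 13.4
tool_pos: [0.5304, -0.2618, 0.1525]
ee_rot: [2.918, 1.554, -0.315]
wrist_force: [9.8, -0.1, 4.0]
width: 0.0557
```

Run:
```python
from h import *
plan(523,-261,132,84.7)
a=snap('scene','s7')['image'][90:200,220:360]; b=snap('wrist','w7')['image']
c=np.hstack([cv2.resize(a,(509,400),interpolation=cv2.INTER_CUBIC),cv2.resize(b[150:,200:440],(288,400))[:, :288]]); cv2.imwrite('pics/c7.png',c[:,:,::-1])
```

```text
t 13.4 tcp [ 530.4 -261.8  152.5] jaw yaw -95.25 toolx [ 0.016 -0.005 -1.   ] j [-0.56  0.18  1.37  0.    1.57  1.11] F [ 9.8 -0.1  4. ] T [ 0.02  -2.123 -0.007] w 55.7
shift cm [ 2.04 -0.02  0.77] tool y [-0.09 -1.    0.  ] z [-1.    0.09 -0.02]
turn 0.1 or -179.9
```

View pics/c7.png

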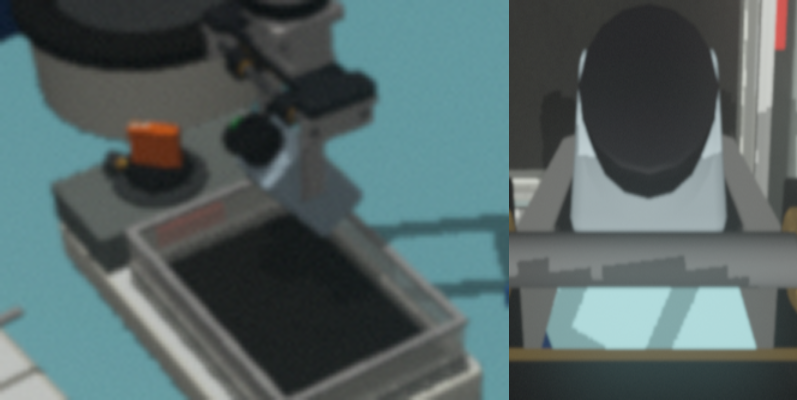

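The bottle is still near 50°, with its base riding over the rim, so the wall pull did not work. The outside rim method does turn it. I'll repeat that with the grip closer to the rim, which should reach about 70°, past the 58° balance point.

{"fn": "carry_out", "kwargs": {"targets": [[1,-1.5,0,-1,0],[1,-3,0,0,0],[1,-3,0,0,0],[1,0,0,0,0]]}}

```text
time: 13.9
tool_pos: [0.5362, -0.2629, 0.2279]
ee_rot: [2.586, 1.562, -0.648]
wrist_force: [0.8, -0.3, -1.7]
width: 0.056
```

Run:
```python
from h import *
plan(580-126*.9957,-201+126*.0924,105,84.7)
```

```text
t 13.9 tcp [ 536.2 -262.9  227.9] jaw yaw -95.32 toolx [ 0.007 -0.005 -1.   ] j [-0.55  0.18  1.22 -0.    1.73  1.11] F [ 0.8 -0.3 -1.7] T [ 0.02  -0.116  0.038] w 56.0
shift cm [12.19 -6.62  8.9 ] tool y [-0.09 -1.    0.  ] z [-1.    0.09 -0.01]
turn -0.0 or 180.0
```

{"fn": "carry_out", "kwargs": {"targets": [[1,0,-2.2,3,0],[1,0,-2.2,3,0],[1,0,-2.2,2.9,0],[1,0,0,0,0],[1,4,0,0,0],[1,4,0,0,0],[1,3,0,0,0],[1,1.2,0,0,0],[1,0.5,0,0,0],[1,0.5,0,0,0],[1,0.5,0,0,0],[1,0.5,0,0,0],[1,0,0,0,0]]}}

```text
time: 15.2
tool_pos: [0.4518, -0.1881, 0.0839]
ee_rot: [1.098, 1.569, -2.135]
wrist_force: [-9.3, 2.3, 8.6]
width: 0.0557
```

Run:
```python
from h import *
plan(580-126*.9957,-201+126*.0924,74,84.7)
```

```text
t 15.2 tcp [ 451.8 -188.1   83.9] jaw yaw -95.28 toolx [-0.001 -0.001 -1.   ] j [-0.51  0.01  1.7  -0.    1.44  1.15] F [-9.3  2.3  8.6] T [0.488 1.092 0.101] w 55.7
shift cm [ 0.99  0.1  -0.28] tool y [-0.09 -1.    0.  ] z [-1.    0.09  0.  ]
turn 0.0 or -180.0
```

{"fn": "carry_out", "kwargs": {"targets": [[1,0.4,0,0,0],[1,0.4,0,0,0],[1,0.3,0,0,0],[1,0,0,-0.2,0],[1,0,0,-0.2,0],[1,0,0,-0.2,0],[1,0,0,-0.2,0],[1,0,0,0,0]]}}

```text
time: 16.0
tool_pos: [0.4554, -0.1893, 0.0708]
ee_rot: [0.184, 1.559, -3.05]
wrist_force: [-17.0, 0.3, 7.0]
width: 0.0563
```

Run:
```python
from h import *
plan(580-126*.9957,-201+126*.0924,230,84.7)
a=snap('scene','s8')['image'][90:220,240:390]; b=snap('wrist','w8')['image']
c=np.hstack([cv2.resize(a,(462,400),interpolation=cv2.INTER_CUBIC),cv2.resize(b[150:,200:440],(288,400))[:, :288]]); cv2.imwrite('pics/c8.png',c[:,:,::-1])
```

```text
t 16.0 tcp [ 455.4 -189.3   70.8] jaw yaw -95.32 toolx [-0.012 -0.001 -1.   ] j [-0.5   0.04  1.7  -0.01  1.42  1.16] F [-17.    0.3   7. ] T [0.075 2.411 0.135] w 56.3
shift cm [-15.92   0.05   0.27] tool y [-0.09 -1.    0.  ] z [-1.    0.09  0.01]
turn -0.0 or 180.0
```

View pics/c8.png

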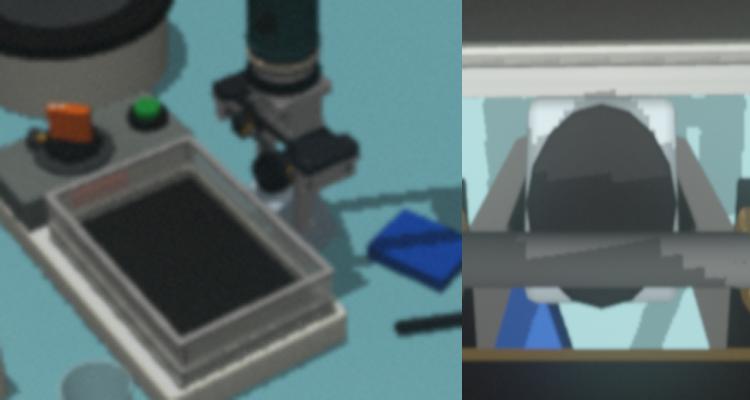

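Bottle3 is now nearly vertical in the grip. I'll carry it into the tray.

{"fn": "carry_out", "kwargs": {"targets": [[1,-2,0,0.3,0],[1,-4,0,0,0],[1,-4,0,0,0],[1,-4,0,0,0],[1,-3,0,0,0],[1,0,2,-4,0],[1,0,2,-4,0],[1,0,2,-4,0],[1,0,0.5,-0.8,0],[1,0,0,0,0],[1,4,0,0,0],[1,4,0,0,0],[1,1.5,0,0,0],[1,0,0,0,0]]}}

```text
time: 17.5
tool_pos: [0.5766, -0.2633, 0.1422]
ee_rot: [-0.415, 1.565, 2.635]
wrist_force: [-1.0, -0.4, -2.8]
width: 0.0558
```

Run:
```python
from h import *
plan(580,-261,126,84.7)
```

```text
t 17.5 tcp [ 576.6 -263.3  142.2] jaw yaw -95.29 toolx [-0.005  0.003 -1.   ] j [-0.52  0.3   1.25 -0.    1.6   1.15] F [-1.  -0.4 -2.8] T [ 0.031 -0.053 -0.005] w 55.8
shift cm [ 1.61 -0.26 -0.32] tool y [-0.09 -1.   -0.  ] z [-1.    0.09  0.01]
turn 0.0 or -180.0
```

{"fn": "carry_out", "kwargs": {"targets": [[1,0.6,0,0,0],[1,0.4,0,0,0],[1,0.3,0,0,0],[1,0.3,0,0,0],[1,0,0,0,0]]}}

```text
time: 18.0
tool_pos: [0.5788, -0.2648, 0.1284]
ee_rot: [0.433, 1.571, -2.801]
wrist_force: [-0.7, -0.0, -4.1]
width: 0.0556
```

Run:
```python
from h import *
plan(580,-261,126,84.7)
```

```text
t 18.0 tcp [ 578.8 -264.8  128.4] jaw yaw -95.3 toolx [-0. -0. -1.] j [-0.52  0.3   1.27 -0.    1.57  1.15] F [-0.7 -0.  -4.1] T [ 0.039 -0.063 -0.008] w 55.6
shift cm [ 0.24 -0.38 -0.08] tool y [-0.09 -1.    0.  ] z [-1.    0.09  0.  ]
turn -0.0 or 180.0
```

{"fn": "carry_out", "kwargs": {"targets": [[1,0.3,0,0,0],[1,0.3,0,0,0],[1,0.2,0,0,0],[1,0,0,0,0]]}}

```text
time: 18.4
tool_pos: [0.5786, -0.2646, 0.1198]
ee_rot: [-0.345, 1.57, 2.704]
wrist_force: [0.2, -0.2, -2.4]
width: 0.0559
```

{"fn": "carry_out", "kwargs": {"targets": [[1,0.2,0,0,0],[1,0.2,0,0,0],[1,0.2,0,0,0],[1,0,0,0,0]]}}

```text
time: 18.8
tool_pos: [0.5789, -0.2648, 0.1149]
ee_rot: [2.587, 1.57, -0.647]
wrist_force: [-0.1, 0.6, -1.3]
width: 0.0565
```

{"fn": "carry_out", "kwargs": {"targets": [[1,0.2,0,0,0],[1,0.2,0,0,0],[1,0,0,0,0],[1,0,0,0,0]]}}

```text
time: 19.2
tool_pos: [0.579, -0.2648, 0.1147]
ee_rot: [2.671, 1.568, -0.563]
wrist_force: [-3.7, 2.4, 10.6]
width: 0.0556
```

Run:
```python
from h import *
plan(580,-261,126,84.7)
a=snap('scene','s9')['image'][90:200,220:360]; b=snap('wrist','w9')['image']
c=np.hstack([cv2.resize(a,(509,400),interpolation=cv2.INTER_CUBIC),cv2.resize(b[150:,200:440],(288,400))[:, :288]]); cv2.imwrite('pics/c9.png',c[:,:,::-1])
```

```text
t 19.2 tcp [ 579.  -264.8  114.7] jaw yaw -95.29 toolx [ 0.002 -0.001 -1.   ] j [-0.52  0.31  1.29 -0.    1.54  1.15] F [-3.7  2.4 10.6] T [0.644 1.112 0.024] w 55.6
shift cm [-1.13 -0.39 -0.06] tool y [-0.09 -1.    0.  ] z [-1.    0.09 -0.  ]
turn 0.0 or -180.0
```

View pics/c9.png

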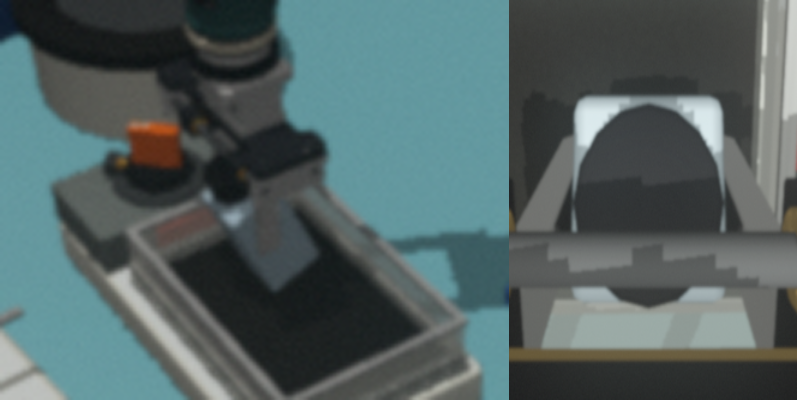

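Bottle3 looks upright and is resting on the tray floor with 13 N of contact. I'll ease off, release and rise.

{"fn": "carry_out", "kwargs": {"targets": [[1,-0.3,0,0,0],[0,0,0,0,0],[0,0,0,0,0],[0,0,0,0,0],[0,0,0,0,0],[0,0,0,0,0],[0,-3,0,0,0],[0,-4,0,0,0],[0,-4,0,0,0],[0,-2,0,0,0],[0,0,0,0,0]]}}

```text
time: 20.4
tool_pos: [0.5804, -0.2656, 0.2485]
ee_rot: [2.708, 1.562, -0.526]
wrist_force: [0.9, 0.2, 0.3]
width: 0.094
```

Run:
```python
from h import *
plan(532,254.5,250,106.2)
s=snap('top','t10')
w=snap('wrist','w10')['image']
im=s['image'].astype(int);R,G,B=im[...,0],im[...,1],im[...,2]
rect(s,(R>125),.056,'b2',(215,195,255,240))
rect(s,(B>R+60)&(R<75),.045,'b2cap',(225,225,260,255))
c=np.hstack([cv2.resize(s['image'][170:270,210:410],(420,210)),cv2.resize(w,(380,210))]); cv2.imwrite('pics/c10.png',c[:,:,::-1])
```

```text
t 20.4 tcp [ 580.4 -265.6  248.5] jaw yaw -95.3 toolx [ 0.008 -0.005 -1.   ] j [-0.52  0.28  1.07 -0.    1.79  1.15] F [0.9 0.2 0.3] T [ 0.074 -0.085  0.047] w 94.0
shift cm [ -0.43 -51.34   9.63] tool y [-0.09 -1.    0.  ] z [-1.    0.09 -0.01]
turn -21.5 or 158.5
b2 area px 527.5 ctr mm [563.4 264. ] size [112.1  56.5] ang 16.2
b2cap area px 68.5 ctr mm [497.4 242.8] size [24.  37.3] ang 17.7
```

View pics/c10.png

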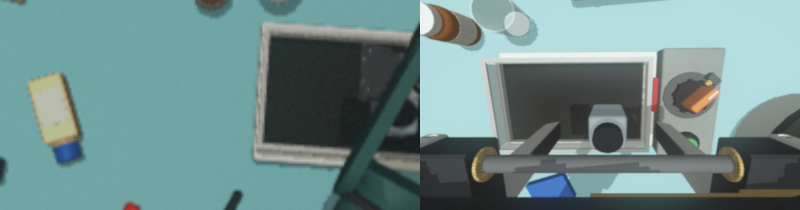

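Top and wrist views show bottle3 standing in the tray and bottle2 unmoved. Next is bottle2, gripped 80 mm from its base. I'll turn its cap toward the left rim.

{"fn": "carry_out", "kwargs": {"targets": [[0,0,-4.3,0.8,0],[0,0,-4.3,0.8,0],[0,0,-4.3,0.8,0],[0,0,-4.3,0.8,0],[0,0,-4.3,0.8,0],[0,0,-4.3,0.8,0],[0,0,-4.3,0.8,0],[0,0,-4.3,0.7,0],[0,0,-4.3,0.7,0],[0,0,-4.3,0.7,0],[0,0,-4.3,0.7,0],[0,0,-4.3,0.7,0],[0,0,0,0,-7.5],[0,0,0,0,-7],[0,0,0,0,-7],[0,0,0,0,0]]}}

```text
time: 22.1
tool_pos: [0.5348, 0.2573, 0.2401]
ee_rot: [0.086, 1.565, -2.773]
wrist_force: [0.5, -1.0, 0.1]
width: 0.0941
```

Run:
```python
from h import *
plan(537,256,11,106.2)
s=snap('wrist','w11'); im=s['image'].astype(int);R,G,B=im[...,0],im[...,1],im[...,2]
rect(s,(R>G+5)&(R>120),.056,'b2 wrist',(230,100,420,300))
t=snap('top','t11')
```

```text
t 22.1 tcp [534.8 257.3 240.1] jaw yaw -73.79 toolx [-0.005 -0.002 -1.   ] j [ 0.35  0.19  1.19 -0.    1.77  1.64] F [ 0.5 -1.   0.1] T [-0.072  0.043  0.001] w 94.1
shift cm [22.91  0.18 -0.3 ] tool y [ 0.28 -0.96  0.  ] z [-0.96 -0.28  0.01]
turn 0.0 or -180.0
b2 wrist area px 35.5 ctr mm [571.  236.2] size [88.2  5.7] ang 12.8
```

Run:
```python
from h import *
s=load('w11'); im=s['image'].astype(int);R,G,B=im[...,0],im[...,1],im[...,2]
print([im[v,320].tolist() for v in (120,160,200,240,280)])
rect(s,(R>G-12)&(R>100),.056,'b2 wrist',(245,60,400,285))
rect(s,(B>R+60)&(R<90),.045,'cap',(245,150,400,300))
```

```text
[[169, 175, 150], [171, 176, 167], [169, 172, 140], [83, 111, 111], [116, 153, 154]]
b2 wrist area px 4434.5 ctr mm [567.3 261.5] size [106.7  55.8] ang 16.3Traceback (most recent call last):
  File "<stdin>", line 5, in <module>
  File "h.py", line 17, in rect
    cs,_=cv2.findContours(m,cv2.RETR_EXTERNAL,cv2.CHAIN_APPROX_NONE); c=max(cs,key=cv2.contourArea)
                                                                        ~~~^^^^^^^^^^^^^^^^^^^^^^^^
ValueError: max() iterable argument is empty
```

{"fn": "carry_out", "kwargs": {"targets": [[0,4.5,0.3,-0.3,0],[0,4.5,0,0,0],[0,4.5,0,0,0],[0,4,0,0,0],[0,3,0,0,0],[0,1.5,0,0,0],[0,0.9,0,0,0],[0,0,0,0,0],[1,0,0,0,0],[1,0,0,0,0],[1,0,0,0,0],[1,0,0,0,0],[1,0,0,0,0],[1,0,0,0,0],[1,0,0,0,0],[1,-2,0,0,0],[1,-3,0,0,0],[1,-4,0,0,0],[1,-4,0,0,0],[1,-4,0,0,0]]}}

```text
time: 24.2
tool_pos: [0.5388, 0.2553, 0.1847]
ee_rot: [-0.016, 1.568, -2.875]
wrist_force: [0.6, -0.2, -2.4]
width: 0.0558
```

{"fn": "carry_out", "kwargs": {"targets": [[1,-4,0,0,0],[1,-3,0,0,0],[1,0,0,0,-7],[1,0,0,0,-7],[1,0,0,0,-7],[1,0,0,0,-7],[1,0,0,0,-7],[1,0,0,0,-7],[1,0,0,0,-7],[1,0,0,0,-7],[1,0,0,0,-7],[1,0,0,0,-5.5],[1,0,0,0,0]]}}

```text
time: 25.5
tool_pos: [0.5392, 0.2554, 0.2533]
ee_rot: [-1.133, 1.569, -2.796]
wrist_force: [0.7, -0.5, -2.1]
width: 0.0559
```

Run:
```python
from h import *
plan(596.3,-26,250,174.7)
```

```text
t 25.5 tcp [539.2 255.4 253.3] jaw yaw -5.3 toolx [-0.002 -0.001 -1.   ] j [0.35 0.19 1.16 0.   1.79 0.44] F [ 0.7 -0.5 -2.1] T [-0.108 -0.092  0.06 ] w 55.9
shift cm [ 0.34  8.28 27.49] tool y [ 1.   -0.09 -0.  ] z [-0.09 -1.    0.  ]
turn -0.0 or 180.0
```

{"fn": "carry_out", "kwargs": {"targets": [[1,0,1.2,4,0],[1,0,1.2,4,0],[1,0,1.2,4,0],[1,0,1.2,4,0],[1,0,1.2,4,0],[1,0,1.2,4,0],[1,0,1.1,3.5,0],[1,0,0,0,0],[1,4,0,0,0],[1,4,0,0,0],[1,3,0,0,0],[1,2.2,0,0,0],[1,0,0,0,0],[1,0,0,0,0]]}}

```text
time: 26.9
tool_pos: [0.5967, -0.0255, 0.1226]
ee_rot: [-1.555, 1.57, 3.065]
wrist_force: [-0.3, -0.0, -1.3]
width: 0.0558
```

Run:
```python
from h import *
plan(596.3,-26,78,174.7)
snap('wrist','w12')
```

```text
t 26.9 tcp [596.7 -25.5 122.6] jaw yaw -5.31 toolx [-0.001  0.    -1.   ] j [-0.14  0.22  1.38 -0.    1.54 -0.04] F [-0.3 -0.  -1.3] T [-0.107 -0.112 -0.022] w 55.8
shift cm [ 4.46 -0.04  0.06] tool y [ 1.   -0.09 -0.  ] z [-0.09 -1.    0.  ]
turn -0.0 or 180.0
```

View pics/w12.png

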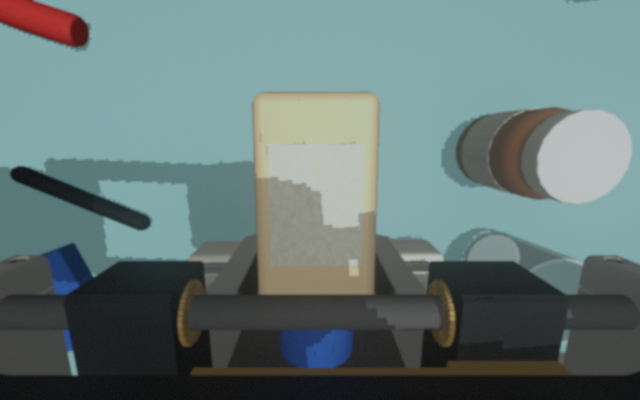

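Run:
```python
from h import *
s=load('w12'); print(onz(s,225,242,.06),onz(s,415,242,.06)); im=s['image']
print([im[v,222].tolist() for v in range(232,272,4)])
```

```text
[ 0.52298347 -0.03762289  0.06      ] [ 0.67393136 -0.05153379  0.06      ]
[[93, 122, 123], [92, 122, 122], [93, 117, 117], [96, 100, 95], [99, 102, 96], [100, 104, 98], [127, 131, 123], [138, 142, 133], [81, 85, 81], [78, 82, 79]]
```

Run:
```python
from h import *
s=load('w12')
for v in (254,258,262): print(v,onz(s,222,v,.112),onz(s,418,v,.112))
t=load('t11'); im=t['image'].astype(int); print([ (u,im[215,u].tolist()) for u in range(326,342)])
for u in (331,332,333,337,338): print(u,onz(t,u,215,.06),onz(t,u,215,.112))
```

```text
254 [ 0.537042   -0.02882536  0.112     ] [ 0.66041032 -0.04019288  0.112     ]
258 [ 0.53661573 -0.03149129  0.112     ] [ 0.66035706 -0.0428926   0.112     ]
262 [ 0.53618689 -0.03417339  0.112     ] [ 0.66030347 -0.04560869  0.112     ]
[(326, [116, 168, 169]), (327, [118, 169, 169]), (328, [113, 167, 167]), (329, [115, 168, 169]), (330, [116, 169, 168]), (331, [111, 156, 154]), (332, [114, 120, 113]), (333, [153, 156, 147]), (334, [154, 155, 147]), (335, [156, 157, 150]), (336, [114, 115, 111]), (337, [42, 49, 47]), (338, [38, 48, 45]), (339, [40, 49, 47]), (340, [40, 51, 48]), (341, [42, 50, 49])]
331 [ 0.58127631 -0.05364508  0.06      ] [ 0.57715699 -0.05239149  0.112     ]
332 [ 0.58122848 -0.05692582  0.06      ] [ 0.57711078 -0.05556149  0.112     ]
333 [ 0.58118065 -0.06020652  0.06      ] [ 0.57706456 -0.05873146  0.112     ]
337 [ 0.58098933 -0.07332906  0.06      ] [ 0.57687971 -0.07141104  0.112     ]
338 [ 0.58094151 -0.07660962  0.06      ] [ 0.57683349 -0.07458087  0.112     ]
```

{"fn": "carry_out", "kwargs": {"targets": [[1,0.6,0,0,0],[1,0.6,0,0,0],[1,0.6,0,0,0],[1,0.5,0,0,0],[1,0.5,0,0,0],[1,0,0,0,0]]}}

```text
time: 27.55
tool_pos: [0.5988, -0.0236, 0.0986]
ee_rot: [2.147, 1.563, 0.485]
wrist_force: [-0.4, 6.8, 9.2]
width: 0.0558
```

Run:
```python
from h import *
plan(596.3,-26,78,174.7)
```

```text
t 27.55 tcp [598.8 -23.6  98.6] jaw yaw -5.24 toolx [ 0.007  0.004 -1.   ] j [-0.14  0.23  1.42  0.    1.49 -0.05] F [-0.4  6.8  9.2] T [ 0.672  0.119 -0.023] w 55.8
shift cm [ 2.06 -0.24  0.27] tool y [ 1.   -0.09  0.01] z [-0.09 -1.   -0.  ]
turn 0.1 or -179.9
```

{"fn": "carry_out", "kwargs": {"targets": [[1,0.5,0,0,0],[1,0.5,0,0,0],[1,0.5,0,0,0],[1,0.5,0,0,0],[1,0,0,0,0],[1,0.2,0,0.3,0],[1,0.2,0,0.3,0],[1,0.2,0,0.2,0],[1,0,0,0,0]]}}

```text
time: 28.45
tool_pos: [0.5986, -0.0289, 0.0729]
ee_rot: [2.509, 1.56, 0.847]
wrist_force: [-1.6, 12.6, 9.7]
width: 0.0559
```

Run:
```python
from h import *
plan(596.3,-26,78,174.7)
w=snap('wrist','w13')
im=w['image'].astype(int);R,G,B=im[...,0],im[...,1],im[...,2]
ys,xs=np.where((B>R+50)&(R<90)); print('blue',len(xs),xs.min(),xs.max(),ys.min(),ys.max())
m=((B>R+50)&(R<90)).astype(np.uint8);n,l,st,c=cv2.connectedComponentsWithStats(m); print(st[st[:,4]>200])
```

```text
t 28.45 tcp [598.6 -28.9  72.9] jaw yaw -5.19 toolx [ 0.007  0.008 -1.   ] j [-0.15  0.25  1.45  0.01  1.44 -0.06] F [-1.6 12.6  9.7] T [ 1.531  0.123 -0.092] w 55.9
shift cm [-0.51 -0.25 -0.27] tool y [ 1.   -0.09  0.01] z [-0.09 -1.   -0.01]
turn 0.1 or -179.9
blue 3073 269 362 331 366
[[     0      0    640    400 252927]
 [   269    331     93     36   3019]]
```

{"fn": "carry_out", "kwargs": {"targets": [[1,0.1,0,0.3,0],[1,0.1,0,0.3,0],[1,0,0,0.2,0],[1,0,0,0,0]]}}

```text
time: 28.9
tool_pos: [0.5979, -0.0341, 0.0697]
ee_rot: [2.744, 1.556, 1.084]
wrist_force: [1.1, 18.7, 6.5]
width: 0.0559
```

Run:
```python
from h import *
plan(596.3,-26,78,174.7)
a=snap('scene','s14')['image'][90:240,230:400]; b=snap('wrist','w14')['image']
c=np.hstack([cv2.resize(a,(453,400),interpolation=cv2.INTER_CUBIC),cv2.resize(b[150:,200:440],(288,400))]); cv2.imwrite('pics/c14.png',c[:,:,::-1])
```

```text
t 28.9 tcp [597.9 -34.1  69.7] jaw yaw -5.12 toolx [ 0.007  0.013 -1.   ] j [-0.16  0.25  1.45  0.01  1.43 -0.07] F [ 1.1 18.7  6.5] T [ 2.544e+00 -2.220e-01 -1.000e-03] w 55.9
shift cm [-0.82 -0.23 -0.8 ] tool y [ 1.   -0.09  0.01] z [-0.09 -1.   -0.01]
turn 0.2 or -179.8
```

View pics/c14.png

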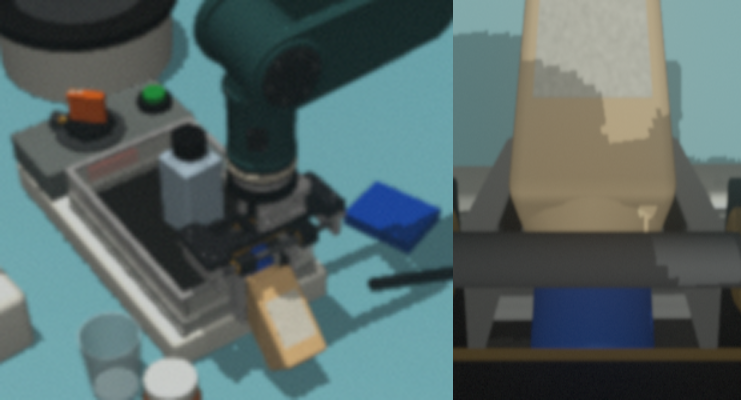

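Bottle3 stands upright in the tray. Bottle2 is partly turned, so I'll get its angle numerically from the base corner in the scene view.

```bash
cat >> h.py <<'E'
C=np.array([580,-201,0.])/1000; EX=np.array([.9957,-.0924,0]); EY=np.array([.0924,.9957,0])
def tilt(s,u,v,g,side):
    "angle from corner pixel, grasp point g, side=+-28mm along tray x"
    o,d=ray(s,u,v); t=((g+EX*side-o)@EX)/(d@EX); r=o+t*d-g
    return r@EY*1000, r[2]*1000, np.degrees(np.arctan2(28,80)-np.arctan2(r[2],r@EY))
E
python3 - <<'E'
from h import *
s=load('s14'); g=np.array([.5979,-.0341,.0887])
print(tilt(s,333.2,228.8,g,.028),tilt(s,352,219.4,g,-.028))
E
```

```text
(np.float64(61.89506429251594), np.float64(-52.290853823639736), np.float64(59.482198159581586)) (np.float64(79.61431933187136), np.float64(-28.88240388066965), np.float64(39.22975497414358))
```

```bash
cat >> h.py <<'E'
def wtilt(s,g,L=80,u=None):
    "bottle2 tilt from the wrist view: first cream row (upper base edge), ray in the plane through g, circle of radius |(L,28)|"
    im=s['image'].astype(int); R,G,B=im[...,0],im[...,1],im[...,2]; m=(R>G-12)&(R>90)
    for u in (300,320,340):
        v=np.where(m[:300,u])[0][0]; o,d=ray(s,u,v); n=EX-0*EX; 
        # ray in (EY,z) coordinates about g
        a=np.array([(o-g)@EY,(o-g)[2]]); b=np.array([d@EY,d[2]]); rr=np.hypot(L,28)/1000
        q=np.roots([b@b,2*a@b,a@a-rr*rr]); 
        for t in q:
            if np.isreal(t): p=a+t.real*b; print(u,v,np.round(p*1000,1),round(np.degrees(np.arctan2(28,L)-np.arctan2(p[1],p[0])),1))
E
python3 - <<'E'
from h import *
wtilt(load('w14'),np.array([.5979,-.0341,.0887]))
wtilt(load('w12'),np.array([.5967,-.0255,.1416]))
E
```

```text
300 93 [84.6 -5. ] 22.7
300 93 [80.4 26.8] 0.8
320 93 [84.6 -4.8] 22.5
320 93 [80.5 26.7] 1.0
340 93 [84.6 -4.5] 22.4
340 93 [80.5 26.5] 1.1
300 92 [84.7 -1.6] 20.4
300 92 [81.9 21.8] 4.4
320 92 [84.7 -1.6] 20.3
320 92 [81.9 21.8] 4.4
340 92 [84.7 -1.5] 20.3
340 92 [81.9 21.7] 4.4
```

Run:
```python
from h import *
for f,g in (('w12',(.5967,-.0255,.1416)),('w14',(.5979,-.0341,.0887))):
    s=load(f); g=np.array(g); im=s['image'].astype(int); R,G,B=im[...,0],im[...,1],im[...,2]; m=(R>G-12)&(R>90)
    P=s['pose'];K=s['camera_matrix']
    for v in (100,110,130,150,170,190,210):
        x=np.where(m[v,200:440])[0]+200; w=x.max()-x.min()+1; z=K[0,0]*.056/w
        o,d=ray(s,(x.max()+x.min())/2,v); p=o+d*z-g; print(f,v,x.min(),x.max(),'rel y,z',np.round([p@EY*1000,p[2]*1000],1))
```

```text
w12 100 253 377 rel y,z [79.9 10.1]
w12 110 253 378 rel y,z [75.5 12.3]
w12 130 253 378 rel y,z [66.8 14.3]
w12 150 254 377 rel y,z [58.1 14. ]
w12 170 254 377 rel y,z [49.3 16.1]
w12 190 255 376 rel y,z [40.1 15.8]
w12 210 256 376 rel y,z [30.8 16.7]
w14 100 267 365 rel y,z [ 84.  -28.2]
w14 110 265 367 rel y,z [ 77.8 -19.7]
w14 130 263 369 rel y,z [ 67.  -10.7]
w14 150 260 372 rel y,z [57.1  0.6]
w14 170 258 374 rel y,z [47.9  8.1]
w14 190 255 377 rel y,z [39.8 17.5]
w14 210 253 379 rel y,z [31.9 23.9]
```

Run:
```python
from h import *
s=load('s14'); g=np.array([.5979,-.0341,.0887]); im=s['image'].astype(int); R,G,B=im[...,0],im[...,1],im[...,2]
def pl(u,v,side=0):
    o,d=ray(s,u,v); t=((g+EX*side-o)@EX)/(d@EX); r=o+t*d-g; return np.round([r@EY*1000,r[2]*1000],1)
m=((B>R+40)&(B>G+25)).astype(np.uint8); m[:,:300]=0;m[:,345:]=0;m[:170]=0
n,l,st,c=cv2.connectedComponentsWithStats(m)
for i in range(1,n):
    if st[i,4]>8: print('blue',st[i],c[i],pl(*c[i]))
m=((R>B+35)&(R>110)).astype(np.uint8); m[:170]=0; m[:,:310]=0;m[:,370:]=0
cs,_=cv2.findContours(m,0,1); c=max(cs,key=cv2.contourArea); a=cv2.approxPolyDP(c,2.5,True)[:,0]
for p in a: print(p,'+28',pl(*p,.028),'-28',pl(*p,-.028),'0',pl(*p))
for y in (138,130): print('rim px',[np.round(proj(s,C+EX*x/1000+EY*y/1000+np.array([0,0,.112])),0) for x in (-93,93)])
t=load('t11');print('rim top',[np.round(proj(t,C+EX*x/1000+EY*138/1000+np.array([0,0,.112])),1) for x in (-93,93)])
```

```text
blue [327 187   5   4  13] [328.76923077 188.07692308] [-2.2 51.3]
[369 322] +28 [ 262.  -309.6] -28 [ 201.8 -453.1] 0 [ 231.9 -381.3]
[348 331] +28 [ 156.7 -527.9] -28 [  84.8 -695.6] 0 [ 120.8 -611.7]
[357 351] +28 [ 215.3 -585.7] -28 [ 150.  -759.8] 0 [ 182.6 -672.8]
[369 347] +28 [ 275.3 -455.5] -28 [ 216.6 -615.1] 0 [ 246.  -535.3]
rim px [array([349., 177.]), array([298., 202.])]
rim px [array([348., 176.]), array([297., 200.])]
rim top [array([332.2, 239.3]), array([336.6, 181.1])]
```

Run:
```python
from h import *
s=load('s14'); g=np.array([.5979,-.0341,.0887]); im=s['image'].astype(int); R,G,B=im[...,0],im[...,1],im[...,2]
print(im[205:212:3,330:356:4].tolist())
def pl(u,v,side=0):
    o,d=ray(s,u,v); t=((g+EX*side-o)@EX)/(d@EX); r=o+t*d-g; return np.round([r@EY*1000,r[2]*1000],1)
m=((R>G)&(R>60)).astype(np.uint8); m[:185]=0; m[:,:310]=0;m[:,365:]=0; m[240:]=0
cs,_=cv2.findContours(m,0,1); c=max(cs,key=cv2.contourArea); print(cv2.contourArea(c)); a=cv2.approxPolyDP(c,1.5,True)[:,0]
for p in a: print(p,'+28',pl(*p,.028),'-28',pl(*p,-.028))
for th in (45,60,75,90):
    t=np.radians(th); print(th,[np.round(proj(s,g+EX*sx+EY*(L*np.cos(t)+h*np.sin(t))+np.array([0,0,-L*np.sin(t)+h*np.cos(t)])),0).tolist() for L,h,sx in ((.08,.028,.028),(.08,.028,-.028),(.08,-.028,.028))])
```

```text
[[[192, 178, 150], [188, 185, 168], [186, 183, 167], [184, 180, 165], [110, 116, 102], [66, 100, 105], [65, 99, 105]], [[187, 160, 120], [185, 182, 165], [188, 183, 168], [184, 181, 166], [170, 154, 124], [65, 99, 104], [66, 99, 104]], [[159, 131, 93], [192, 188, 170], [189, 185, 170], [185, 181, 166], [187, 179, 159], [71, 102, 105], [68, 101, 105]]]
793.0
[331 189] +28 [ 51.3 105.7] -28 [-32.2   8.2]
[321 194] +28 [-1.6 43. ] -28 [-90.9 -61.6]
[322 211] +28 [  1.4 -27.4] -28 [ -87.6 -139.7]
[326 215] +28 [ 23.4 -25.6] -28 [ -63.2 -137.7]
[331 227] +28 [ 50.1 -55.3] -28 [ -33.6 -170.6]
[339 227] +28 [ 91.9 -15.7] -28 [  12.9 -126.6]
[350 221] +28 [143.4  58. ] -28 [ 70.1 -44.8]
[351 217] +28 [147.1  77.6] -28 [ 74.2 -23.1]
[340 189] +28 [ 94.3 140.2] -28 [15.5 46.4]
45 [[336.0, 228.0], [351.0, 220.0], [329.0, 229.0]]
60 [[334.0, 230.0], [349.0, 222.0], [325.0, 226.0]]
75 [[331.0, 230.0], [346.0, 222.0], [321.0, 222.0]]
90 [[327.0, 228.0], [342.0, 220.0], [317.0, 217.0]]
```

By the numbers, bottle2 is at about 47°, and it has also slid in the grip so the pads now hold near its lower edge. Pushing on would be risky. I'll lift it gently and re-measure, then lean it on the tray's near rim and tip it upright with a push.

{"fn": "carry_out", "kwargs": {"targets": [[1,-0.5,0,-0.5,0],[1,-1.5,0,-0.5,0],[1,-2,0,0,0],[1,-2,0,0,0],[1,-2,0,0,0],[1,-2,0,0,0],[1,-2,0,0,0],[1,-2,0,0,0],[1,-2,0,0,0],[1,-1,0,0,0],[1,0,0,0,0]]}}

```text
time: 30.1
tool_pos: [0.5972, -0.0326, 0.2391]
ee_rot: [1.431, 1.566, -0.233]
wrist_force: [-0.4, 0.7, -2.6]
width: 0.0558
```

Run:
```python
from h import *
plan(596.3,-26,78,174.7)
o=robot.get_obs(); g=o['tool_pos']+[0,0,.019]
s=snap('scene','s15'); im=s['image'].astype(int); R,G,B=im[...,0],im[...,1],im[...,2]
def pl(u,v,side=0):
    o,d=ray(s,u,v); t=((g+EX*side-o)@EX)/(d@EX); r=o+t*d-g; return np.round([r@EY*1000,r[2]*1000],1)
m=((R>G)&(R>60)).astype(np.uint8); q=proj(s,g).astype(int); print('grasp px',q)
k=np.zeros_like(m); k[q[1]-25:q[1]+55,q[0]-40:q[0]+50]=1; m*=k
cs,_=cv2.findContours(m,0,1); c=max(cs,key=cv2.contourArea); print(cv2.contourArea(c)); a=cv2.approxPolyDP(c,1.5,True)[:,0]
for p in a: print(p,'+28',pl(*p,.028),'-28',pl(*p,-.028))
m=((B>R+40)&(B>G+25)).astype(np.uint8)*k
n,l,st,c=cv2.connectedComponentsWithStats(m)
for i in range(1,n):
    if st[i,4]>8: print('blue',st[i],c[i],pl(*c[i]))
```

```text
t 30.1 tcp [597.2 -32.6 239.1] jaw yaw -5.34 toolx [ 0.005 -0.001 -1.   ] j [-0.15  0.19  1.19 -0.    1.76 -0.06] F [-0.4  0.7 -2.6] T [-0.155 -0.077 -0.001] w 55.8
shift cm [16.11 -0.23 -0.66] tool y [ 1.   -0.09  0.  ] z [-0.09 -1.    0.  ]
turn -0.0 or 180.0
grasp px [329 157]
966.5
[340 144] +28 [ 89.1 119.7] -28 [10.  42.5]
[319 149] +28 [-8.1 38.9] -28 [-97.8 -47.2]
[321 151] +28 [ 1.7 38.6] -28 [-87.  -47.5]
[321 168] +28 [ -0.5 -23.5] -28 [ -89.5 -116.4]
[332 189] +28 [ 53.6 -61.2] -28 [ -29.4 -158.3]
[340 187] +28 [ 91.5 -23.3] -28 [  12.8 -116.3]
[353 179] +28 [146.5  47.7] -28 [ 73.8 -37.4]
blue [323 140  10   8  33] [328.06060606 142.96969697] [-6.  48.1]
blue [359 158  20  24 318] [370.56603774 169.00628931] [177.2  89.1]
```

Averaging both corners gives a tilt of about 45° with only about 10 mm of slip, which fits the rim being about 8 mm further in than I assumed. The grip is fine, so I'll go back down and push further toward the rim.

{"fn": "carry_out", "kwargs": {"targets": [[1,4,0,0,0],[1,4,0,0,0],[1,4,0,0,0],[1,2.5,0,0,0],[1,1,0,0,0],[1,0.8,0,0,0],[1,0,0,0.3,0],[1,0,0,0.2,0],[1,0,0,0.2,0],[1,0,0,0.2,0],[1,0,0,0.2,0],[1,0,0,0.2,0],[1,0,0,0,0]]}}

```text
time: 31.45
tool_pos: [0.5969, -0.0388, 0.0757]
ee_rot: [2.805, 1.558, 1.144]
wrist_force: [1.1, 14.8, 1.1]
width: 0.0561
```

```bash
cat >> h.py <<'E'
def corners(f):
    o=robot.get_obs(); g=o['tool_pos']+[0,0,.019]
    s=snap('scene',f); im=s['image'].astype(int); R,G,B=im[...,0],im[...,1],im[...,2]
    def pl(u,v,side=0):
        o,d=ray(s,u,v); t=((g+EX*side-o)@EX)/(d@EX); r=o+t*d-g; return np.round([r@EY*1000,r[2]*1000],1)
    m=((R>G)&(R>60)).astype(np.uint8); q=proj(s,g).astype(int)
    k=np.zeros_like(m); k[q[1]-25:q[1]+55,q[0]-40:q[0]+50]=1; m*=k
    cs,_=cv2.findContours(m,0,1); c=max(cs,key=cv2.contourArea); a=cv2.approxPolyDP(c,1.5,True)[:,0]
    for p in a: print(p,'+28',pl(*p,.028),'-28',pl(*p,-.028))
    w=snap('wrist',f+'w'); im=w['image'].astype(int); R,G,B=im[...,0],im[...,1],im[...,2]; m=(R>G-12)&(R>90)
    P=w['pose'];K=w['camera_matrix']
    for v in (110,130,150,170,190,210):
        x=np.where(m[v,200:440])[0]+200
        if len(x)<40: continue
        wd=x.max()-x.min()+1; z=K[0,0]*.056/wd
        o,d=ray(w,(x.max()+x.min())/2,v); p=o+d*z-g; print('w',v,x.min(),x.max(),'rel y,z',np.round([p@EY*1000,p[2]*1000],1))
E
python3 - <<'E'
from h import *
plan(596.3,-26,78,174.7)
corners('s16')
E
```

```text
t 31.45 tcp [596.9 -38.8  75.7] jaw yaw -5.15 toolx [ 0.005  0.011 -1.   ] j [-0.17  0.25  1.45  0.01  1.44 -0.08] F [ 1.1 14.8  1.1] T [ 2.29  -0.332  0.119] w 56.1
shift cm [-0.21 -0.18 -1.27] tool y [ 1.   -0.09  0.  ] z [-0.09 -1.   -0.01]
turn 0.2 or -179.8
[339 185] +28 [ 93.5 144.2] -28 [14.2 51.6]
[325 189] +28 [24.6 74.2] -28 [-62.3 -26.1]
[320 194] +28 [-3.2 31.4] -28 [-93.2 -73.6]
[321 209] +28 [ -0.1 -30.4] -28 [ -89.7 -142.2]
[330 225] +28 [ 48.7 -58.3] -28 [ -35.5 -173.2]
[338 225] +28 [ 90.8 -18.8] -28 [  11.2 -129.3]
[351 217] +28 [151.2  70.6] -28 [ 78.3 -30.1]
w 110 265 367 rel y,z [ 77.8 -19.9]
w 130 263 369 rel y,z [ 67.  -10.9]
w 150 260 372 rel y,z [57.2  0.4]
w 170 257 374 rel y,z [48.1  9.2]
w 190 255 377 rel y,z [39.9 17.4]
w 210 253 379 rel y,z [32.  23.8]
```

No rotation came from that: the force is mostly horizontal, so the bottle is wedged between the rim and something lower. I'm switching to leaning it inside the tray on the near rim (cap toward the robot) and pushing it up with closed fingers.

{"fn": "carry_out", "kwargs": {"targets": [[1,-0.5,0,-1,0],[1,-1.5,0,-0.5,0],[1,-2.5,0,0,0],[1,-3,0,0,0],[1,-3,0,0,0],[1,-3,0,0,0],[1,-3,0,0,0],[1,-1,0,0,0],[1,0,0,0,7.5],[1,0,0,0,7.5],[1,0,0,0,7.5],[1,0,0,0,7.5],[1,0,0,0,7.5],[1,0,0,0,7.5],[1,0,0,0,7.5],[1,0,0,0,7.5],[1,0,0,0,7.5],[1,0,0,0,7.5],[1,0,0,0,7.5],[1,0,0,0,7.5]]}}

```text
time: 33.55
tool_pos: [0.5961, -0.0304, 0.248]
ee_rot: [0.465, 1.57, -2.775]
wrist_force: [0.4, 0.4, -1.8]
width: 0.056
```

Run:
```python
from h import *
plan(508.8,-134.2,160,84.7)
s=snap('wrist','w17'); im=s['image'].astype(int)
# near rim in wrist? base edge rows; print widths
R,G,B=im[...,0],im[...,1],im[...,2]; m=(R>G-12)&(R>90)
g=robot.get_obs()['tool_pos']+[0,0,.019]
for v in (100,120,140,160,180,200,220):
    x=np.where(m[v,240:400])[0]+240
    if len(x)<30: continue
    z=s['camera_matrix'][0,0]*.056/(x.max()-x.min()+1); o,d=ray(s,(x.max()+x.min())/2,v); p=o+d*z-g; print(v,x.min(),x.max(),np.round([p@EX*1000,p[2]*1000],1))
```

```text
t 33.55 tcp [596.1 -30.4 248. ] jaw yaw -95.64 toolx [-0.001 -0.    -1.   ] j [-0.15  0.19  1.17 -0.    1.78  1.52] F [ 0.4  0.4 -1.8] T [0.032 0.063 0.   ] w 56.0
shift cm [ 8.82 11.18  7.66] tool y [-0.1 -1.   0. ] z [-1.   0.1  0. ]
turn -0.3 or 179.7
100 267 399 [79.2 19.1]
120 264 369 [ 72.5 -14.5]
140 261 372 [62.4 -2.9]
160 259 374 [53.1  4.9]
180 257 376 [44.4 12.2]
200 254 379 [36.8 21.3]
220 252 381 [29.3 27.5]
```

{"fn": "carry_out", "kwargs": {"targets": [[1,0,2.8,1.9,0],[1,0,2.8,1.9,0],[1,0,2.8,1.9,0],[1,0,2.8,2,0],[1,0,0,0,0],[1,3,0,0,0],[1,3,0,0,0],[1,3,0,0,0],[1,2,0,0,0],[1,1,0,0,0],[1,0.5,0,0,0],[1,0,0,0,0],[1,0,0,0,0]]}}

```text
time: 34.9
tool_pos: [0.5104, -0.1347, 0.1249]
ee_rot: [2.843, 1.568, -0.391]
wrist_force: [-0.2, -0.3, -1.5]
width: 0.0559
```

Run:
```python
from h import *
plan(508.8,-134.2,115,84.7)
```

```text
t 34.9 tcp [ 510.4 -134.7  124.9] jaw yaw -95.28 toolx [ 0.002 -0.001 -1.   ] j [-0.37  0.07  1.55 -0.    1.52  1.3 ] F [-0.2 -0.3 -1.5] T [0.008 0.041 0.015] w 55.9
shift cm [ 0.99 -0.04  0.16] tool y [-0.09 -1.    0.  ] z [-1.    0.09 -0.  ]
turn 0.0 or -180.0
```

{"fn": "carry_out", "kwargs": {"targets": [[1,0.3,0,0,0],[1,0.3,0,0,0],[1,0.3,0,0,0],[1,0,0,0,0]]}}

```text
time: 35.3
tool_pos: [0.5091, -0.1344, 0.1139]
ee_rot: [-0.186, 1.57, 2.863]
wrist_force: [-0.4, -0.3, -1.8]
width: 0.0559
```

Run:
```python
from h import *
plan(508.8,-134.2,115,84.7)
```

```text
t 35.3 tcp [ 509.1 -134.4  113.9] jaw yaw -95.3 toolx [-0.001  0.    -1.   ] j [-0.37  0.07  1.57 -0.    1.5   1.3 ] F [-0.4 -0.3 -1.8] T [ 0.016  0.071 -0.067] w 55.9
shift cm [-0.11 -0.01  0.03] tool y [-0.09 -1.   -0.  ] z [-1.    0.09  0.  ]
turn -0.0 or 180.0
```

{"fn": "carry_out", "kwargs": {"targets": [[1,0,0,-0.7,0],[1,0.3,0,0,0],[1,0.2,0,0,0],[1,0.2,0,0,0],[1,0,0,0,0]]}}

```text
time: 35.8
tool_pos: [0.5161, -0.135, 0.1069]
ee_rot: [-0.156, 1.57, 2.893]
wrist_force: [0.0, 0.7, -1.3]
width: 0.0558
```

Run:
```python
from h import *
plan(508.8,-134.2,115,84.7)
```

```text
t 35.8 tcp [ 516.1 -135.   106.9] jaw yaw -95.3 toolx [-0.001  0.    -1.   ] j [-0.36  0.09  1.56 -0.    1.49  1.3 ] F [ 0.   0.7 -1.3] T [0.052 0.077 0.023] w 55.8
shift cm [-0.81 -0.01  0.74] tool y [-0.09 -1.   -0.  ] z [-1.    0.09  0.  ]
turn 0.0 or -180.0
```

{"fn": "carry_out", "kwargs": {"targets": [[1,0.2,0,0,0],[1,0.2,0,0,0],[1,0,0,0,0],[1,0,0,0,0]]}}

```text
time: 36.2
tool_pos: [0.5166, -0.1352, 0.1056]
ee_rot: [2.805, 1.569, -0.429]
wrist_force: [-3.8, -0.1, 6.0]
width: 0.0558
```

Run:
```python
from h import *
plan(508.8,-134.2,115,84.7)
s=snap('scene','s18'); w=snap('wrist','w18'); t=snap('top','t18')
im=s['image'].astype(int); R,G,B=im[...,0],im[...,1],im[...,2]
m=((R>G)&(R>60)).astype(np.uint8); g=robot.get_obs()['tool_pos']+[0,0,.019]; q=proj(s,g).astype(int)
k=np.zeros_like(m); k[q[1]-30:q[1]+45,q[0]-50:q[0]+30]=1; m*=k
cs,_=cv2.findContours(m,0,1); c=max(cs,key=cv2.contourArea); print(q,cv2.contourArea(c),cv2.approxPolyDP(c,1.5,True)[:,0].tolist())
for th in (40,45,50):
    t=np.radians(th); e=-.012
    f=lambda L,h,sy: np.round(proj(s,g+EY*sy+EX*(L*np.cos(t)+(h)*np.sin(t))+np.array([0,0,-L*np.sin(t)+h*np.cos(t)])),0).tolist()
    print(th,[f(.08,.028+.012,.028),f(.08,.028+.012,-.028),f(.08,-.028+.012,.028)])
```

```text
t 36.2 tcp [ 516.6 -135.2  105.6] jaw yaw -95.3 toolx [ 0.001 -0.001 -1.   ] j [-0.36  0.09  1.57 -0.    1.48  1.3 ] F [-3.8 -0.1  6. ] T [0.275 0.514 0.068] w 55.8
shift cm [-0.94 -0.03  0.79] tool y [-0.09 -1.    0.  ] z [-1.    0.09 -0.  ]
turn 0.0 or -180.0
[328 163] 759.0 [[321, 150], [314, 155], [301, 174], [308, 184], [320, 190], [332, 173], [332, 157]]
40 [[311.0, 184.0], [301.0, 174.0], [321.0, 189.0]]
45 [[311.0, 185.0], [302.0, 175.0], [322.0, 190.0]]
50 [[312.0, 187.0], [303.0, 177.0], [324.0, 190.0]]
```

The base is in contact with the floor, and the model matches the image at about 42°. I'll release it so it leans on the near rim, then rise, close, and move out in front.

{"fn": "carry_out", "kwargs": {"targets": [[1,-0.1,0,0,0],[0.3,0,0,0,0],[0,0,0,0,0],[0,0,0,0,0],[0,0,0,0,0],[0,0,0,0,0],[0,0,0,0,0],[0,-2,0,0,0],[0,-3,0,0,0],[0,-4,0,0,0],[0,-4,0,0,0],[0,-2,0,0,0],[0,0,0,0,0]]}}

```text
time: 37.65
tool_pos: [0.5181, -0.1357, 0.2589]
ee_rot: [2.867, 1.562, -0.367]
wrist_force: [-0.6, -0.4, -0.4]
width: 0.0939
```

Run:
```python
from h import *
plan(508.8,-134.2,115,84.7)
s=snap('scene','s19'); w=snap('wrist','w19'); t=snap('top','t19')
im=s['image'].astype(int); R,G,B=im[...,0],im[...,1],im[...,2]
m=((R>G)&(R>60)).astype(np.uint8); m[:130]=0;m[215:]=0;m[:,:285]=0;m[:,350:]=0
cs,_=cv2.findContours(m,0,1); c=max(cs,key=cv2.contourArea); print(cv2.contourArea(c),cv2.approxPolyDP(c,1.5,True)[:,0].tolist())
m=((B>R+40)&(B>G+25)).astype(np.uint8);m[:130]=0;m[215:]=0;m[:,:285]=0;m[:,350:]=0
n,l,st,c=cv2.connectedComponentsWithStats(m)
for i in range(1,n):
    if st[i,4]>8: print('blue',st[i],c[i])
cc=C+EX*-.025+EY*.06+np.array([0,0,.06])
for th in (30,40,45):
    a=np.radians(th); f=lambda L,h,sy: np.round(proj(s,cc+EY*sy+EX*(-L*np.cos(a)+h*np.sin(a))+np.array([0,0,L*np.sin(a)+h*np.cos(a)])),0).tolist()
    print(th,[f(0,.056,.028),f(0,.056,-.028),f(0,0,.028),'cap',f(.127,.028,0)])
```

```text
t 37.65 tcp [ 518.1 -135.7  258.9] jaw yaw -95.3 toolx [ 0.008 -0.003 -1.   ] j [-0.36  0.04  1.31 -0.    1.78  1.3 ] F [-0.6 -0.4 -0.4] T [-0.021 -0.019  0.054] w 93.9
shift cm [14.38 -0.1   1.06] tool y [-0.09 -1.    0.  ] z [-1.    0.09 -0.01]
turn -0.0 or 180.0
807.0 [[324, 151], [319, 152], [302, 173], [311, 184], [320, 190], [338, 167], [336, 158], [329, 152]]
blue [330 146  12  12  82] [335.59756098 151.59756098]
30 [[315.0, 181.0], [305.0, 171.0], [323.0, 189.0], 'cap', [342.0, 152.0]]
40 [[313.0, 183.0], [303.0, 173.0], [323.0, 189.0], 'cap', [338.0, 150.0]]
45 [[312.0, 185.0], [302.0, 175.0], [323.0, 189.0], 'cap', [336.0, 150.0]]
```

Bottle2 leans at about 43°. I'll close the fingers, move outside the near rim and descend to cap height.

{"fn": "carry_out", "kwargs": {"targets": [[1,0,0,3.3,0],[1,0,0,3.3,0],[1,0,0,3.1,0],[1,0,0,0,0],[1,0,0,0,0],[1,0,0,0,0],[1,0,0,0,0],[1,4,0,0,0],[1,4,0,0,0],[1,3.4,0,0,0],[1,0,0,0,0],[1,0,0,-1,0],[1,0,0,-1,0],[1,0,0,-0.5,0],[1,0,0,-0.5,0],[1,0,0,0,0]]}}

```text
time: 39.4
tool_pos: [0.4509, -0.1292, 0.1414]
ee_rot: [2.796, 1.569, -0.438]
wrist_force: [-0.4, 0.4, 0.5]
width: 0.0006
```

```bash
cat >> h.py <<'E'
def cap2(f):
    s=snap('scene',f); im=s['image'].astype(int); R,G,B=im[...,0],im[...,1],im[...,2]
    m=((R>G)&(R>60)).astype(np.uint8); m[:125]=0;m[215:]=0;m[:,:280]=0;m[:,350:]=0
    cs,_=cv2.findContours(m,0,1); c=max(cs,key=cv2.contourArea); print('body',cv2.contourArea(c),cv2.approxPolyDP(c,1.5,True)[:,0].tolist())
    m=((B>R+40)&(B>G+25)).astype(np.uint8);m[:115]=0;m[215:]=0;m[:,:280]=0;m[:,350:]=0
    n,l,st,c=cv2.connectedComponentsWithStats(m)
    for i in range(1,n):
        if st[i,4]>8: print('blue',st[i],c[i])
    cc=C+EX*-.027+EY*.06+np.array([0,0,.06])
    for th in (45,55,65,90):
        a=np.radians(th); print(th,'cap',np.round(proj(s,cc+EX*(-.127*np.cos(a)+.028*np.sin(a))+np.array([0,0,.127*np.sin(a)+.028*np.cos(a)]))))
E
python3 - <<'E'
from h import *
plan(508.8,-134.2,115,84.7); cap2('s20')
E
```

```text
t 39.4 tcp [ 450.9 -129.2  141.4] jaw yaw -95.28 toolx [ 0.001 -0.001 -1.   ] j [-0.4  -0.07  1.66 -0.    1.55  1.26] F [-0.4  0.4  0.5] T [ 0.045 -0.03  -0.002] w 0.6
shift cm [ 2.65 -0.04 -5.8 ] tool y [-0.09 -1.    0.  ] z [-1.    0.09 -0.  ]
turn 0.0 or -180.0
body 811.0 [[325, 151], [319, 152], [302, 173], [311, 184], [320, 190], [339, 165], [337, 159]]
blue [329 145  14  13 100] [335.46 151.18]
45 cap [336. 149.]
55 cap [331. 149.]
65 cap [325. 150.]
90 cap [309. 157.]
```

Just before contact. Now I push +x slowly.

{"fn": "carry_out", "kwargs": {"targets": [[1,0,0,-0.4,0],[1,0,0,-0.4,0],[1,0,0,-0.4,0],[1,0,0,-0.4,0],[1,0,0,-0.4,0],[1,0,0,0,0]]}}

```text
time: 40.05
tool_pos: [0.4702, -0.1308, 0.1404]
ee_rot: [2.951, 1.571, -0.283]
wrist_force: [0.3, 0.2, 0.7]
width: 0.0004
```

Run:
```python
from h import *
plan(508.8,-134.2,115,84.7); cap2('s21')
```

```text
t 40.05 tcp [ 470.2 -130.8  140.4] jaw yaw -95.29 toolx [ 0. -0. -1.] j [-0.39 -0.03  1.62  0.    1.55  1.28] F [0.3 0.2 0.7] T [ 0.062 -0.004  0.023] w 0.4
shift cm [ 2.54 -0.02 -3.87] tool y [-0.09 -1.    0.  ] z [-1.    0.09 -0.  ]
turn 0.0 or -180.0
body 815.5 [[317, 150], [300, 176], [308, 185], [322, 189], [321, 186], [332, 173], [336, 162], [325, 152]]
blue [325 145  13  12 108] [331.05555556 150.47222222]
45 cap [336. 149.]
55 cap [331. 149.]
65 cap [325. 150.]
90 cap [309. 157.]
```

It is tipping up, now at about 55°. I'll continue.

{"fn": "carry_out", "kwargs": {"targets": [[1,0,0,-0.3,0],[1,0,0,-0.3,0],[1,0,0,-0.3,0],[1,0,0,-0.3,0],[1,0,0,0,0],[1,0,0,0,0]]}}

```text
time: 40.7
tool_pos: [0.4817, -0.1319, 0.1404]
ee_rot: [0.324, 1.571, -2.91]
wrist_force: [1.1, -0.2, 0.5]
width: 0.0005
```

Run:
```python
from h import *
plan(508.8,-134.2,115,84.7); cap2('s22')
```

```text
t 40.7 tcp [ 481.7 -131.9  140.4] jaw yaw -95.29 toolx [-0. -0. -1.] j [-0.38 -0.    1.59 -0.    1.55  1.28] F [ 1.1 -0.2  0.5] T [-0.061  0.048 -0.039] w 0.5
shift cm [ 2.54 -0.02 -2.72] tool y [-0.09 -1.    0.  ] z [-1.    0.09  0.  ]
turn 0.0 or -180.0
body 786.5 [[310, 152], [298, 179], [306, 188], [315, 188], [319, 191], [329, 171], [331, 161], [320, 157], [316, 152]]
blue [318 145  14  12 132] [324.07575758 150.53030303]
45 cap [336. 149.]
55 cap [331. 149.]
65 cap [325. 150.]
90 cap [309. 157.]
```

{"fn": "carry_out", "kwargs": {"targets": [[1,0,0,-0.3,0],[1,0,0,-0.3,0],[1,0,0,-0.3,0],[1,0,0,0,0],[1,0,0,0,0],[1,0,0,0,0]]}}

```text
time: 41.35
tool_pos: [0.4905, -0.1327, 0.1405]
ee_rot: [0.901, 1.571, -2.333]
wrist_force: [-0.6, 0.1, -1.1]
width: 0.0006
```

Run:
```python
from h import *
plan(508.8,-134.2,115,84.7); cap2('s23')
```

```text
t 41.35 tcp [ 490.5 -132.7  140.5] jaw yaw -95.3 toolx [-0. -0. -1.] j [-0.38  0.02  1.57 -0.    1.55  1.29] F [-0.6  0.1 -1.1] T [0.047 0.026 0.017] w 0.6
shift cm [ 2.55 -0.02 -1.83] tool y [-0.09 -1.    0.  ] z [-1.    0.09  0.  ]
turn 0.0 or -180.0
body 653.5 [[299, 160], [295, 162], [296, 177], [299, 180], [297, 181], [297, 186], [307, 196], [319, 190], [319, 164], [314, 161], [310, 165], [305, 166]]
blue [299 151  15  14 155] [306.19354839 157.07741935]
45 cap [336. 149.]
55 cap [331. 149.]
65 cap [325. 150.]
90 cap [309. 157.]
```

Bottle2 is upright (cap at (306,157), predicted (309,157)). Next is the knob. I'll back off, rise, move above it and turn the jaws across the bar.

{"fn": "carry_out", "kwargs": {"targets": [[1,0,0,1.5,0],[1,-4,0,0,0],[1,-4,0,0,0],[0,-4,0,0,0],[0,0,3.8,-1,0],[0,0,3.8,-1,0],[0,0,3.8,-1,0],[0,0,3.8,-1,0],[0,0,3.8,-1,0],[0,0,3.8,-1,0],[0,0,3.8,-1,0],[0,0,0,0,0]]}}

```text
time: 42.6
tool_pos: [0.52, -0.4071, 0.2573]
ee_rot: [-0.182, 1.567, 2.862]
wrist_force: [0.4, -0.6, 0.3]
width: 0.0688
```

{"fn": "carry_out", "kwargs": {"targets": [[0,0,0,0,-8.2],[0,0,0,0,-8.2],[0,0,0,0,-8.2],[0,0,0,0,-8.2],[0,0,0,0,-8.2],[0,0,0,0,-8.2],[0,0,0,0,-8.2],[0,0,0,0,-8.2],[0,0,0,0,-8.2],[0,0,0,0,-8.2],[0,0,0,0,-8.2],[0,0,0,0,-8.2],[0,0,0,0,-8.2],[0,0,0,0,-8.2],[0,0,0,0,-8.2],[0,0,0,0,-8.2],[0,0,0,0,-7.6],[0,0,0,0,0]]}}

```text
time: 44.4
tool_pos: [0.5208, -0.4018, 0.2608]
ee_rot: [1.15, 1.571, 0.339]
wrist_force: [-0.6, -0.1, -0.1]
width: 0.0936
```

```bash
cat >> h.py <<'E'
def knob(f,n='wrist'):
    w=snap(n,f); im=w['image'].astype(int); R,G,B=im[...,0],im[...,1],im[...,2]
    m=((R>G+45)&(G>B)).astype(np.uint8)
    n_,l,st,c=cv2.connectedComponentsWithStats(m); i=1+np.argmax(st[1:,4]); print(st[i])
    mm=(l==i); rect(w,mm,.155,'knob all@.155',(0,0,640,400)); 
    mx=R[mm]; top=mm&(R>np.percentile(mx,60)); rect(w,top,.155,'knob bright',(0,0,640,400))
E
python3 - <<'E'
from h import *
plan(582,-408,121,43.5); knob('w24'); snap('top','t24'); cap2('s24')
E
```

```text
t 44.4 tcp [ 520.8 -401.8  260.8] jaw yaw 43.52 toolx [ 0.  0. -1.] j [-0.74  0.33  0.97  0.    1.84 -1.5 ] F [-0.6 -0.1 -0.1] T [ 0.011 -0.067 -0.012] w 93.6
shift cm [13.98  4.01  4.67] tool y [0.73 0.69 0.  ] z [ 0.69 -0.73  0.  ]
turn 0.0 or -180.0
[351 231  17  48 604]
knob all@.155 area px 530.0 ctr mm [ 582.7 -407.6] size [14.5 47.7] ang 41.4
knob bright area px 176.5 ctr mm [ 579.1 -403. ] size [ 8.  28.3] ang 41.3
body 640.0 [[299, 160], [295, 162], [296, 177], [298, 178], [297, 186], [307, 196], [319, 189], [319, 165], [314, 161], [312, 164], [305, 166]]
blue [299 151  15  14 151] [306.19205298 157.06622517]
45 cap [336. 149.]
55 cap [331. 149.]
65 cap [325. 150.]
90 cap [309. 157.]
```

{"fn": "carry_out", "kwargs": {"targets": [[0,0,2.1,2.4,0],[0,0,2,2.3,0],[0,0,0,0,2.1],[0,4,0,0,0],[0,0,0,0,0],[0,0,0,0,0]]}}

```text
time: 45.15
tool_pos: [0.5823, -0.408, 0.219]
ee_rot: [-2.968, 1.567, 2.466]
wrist_force: [0.4, -0.0, 0.1]
width: 0.0936
```

Run:
```python
from h import *
plan(582.7,-407.6,121,41.4); knob('w25')
```

```text
t 45.15 tcp [ 582.3 -408.   219. ] jaw yaw 41.35 toolx [-0.003  0.002 -1.   ] j [-0.69  0.46  0.88 -0.    1.8  -1.41] F [ 0.4 -0.   0.1] T [ 0.029 -0.162  0.036] w 93.6
shift cm [9.8  0.07 0.04] tool y [ 0.75  0.66 -0.  ] z [ 0.66 -0.75 -0.  ]
turn -0.1 or 179.9
[309 190  17  59 816]
knob all@.155 area px 724.0 ctr mm [ 583.4 -407.8] size [12.9 47.3] ang 41.4
knob bright area px 154.0 ctr mm [ 580.3 -403.7] size [ 7.  29.1] ang 41.6
```

The knob centre agrees to within 1 mm across three measurements, at 41.4°. I'll descend and grip.

{"fn": "carry_out", "kwargs": {"targets": [[0,4,0,0,0],[0,3,0,0,0],[0,1.8,0,0,0],[0,1,0,0,0],[0,0,0,0,0],[1,0,0,0,0],[1,0,0,0,0],[1,0,0,0,0],[1,0,0,0,0],[1,0,0,0,0],[1,0,0,0,0],[1,0,0,0,0],[1,0,0,0,0],[1,0,0,0,0],[1,0,0,0,0]]}}

```text
time: 46.7
tool_pos: [0.5828, -0.4085, 0.1224]
ee_rot: [-2.238, 1.571, -3.086]
wrist_force: [-0.2, -0.2, -0.2]
width: 0.0172
```

Run:
```python
from h import *
plan(582.7,-407.6,121,41.4)
```

```text
t 46.7 tcp [ 582.8 -408.5  122.4] jaw yaw 41.4 toolx [-0. -0. -1.] j [-0.69  0.48  1.05 -0.    1.61 -1.41] F [-0.2 -0.2 -0.2] T [ 0.002 -0.124 -0.081] w 17.2
shift cm [ 0.14  0.05 -0.08] tool y [ 0.75  0.66 -0.  ] z [ 0.66 -0.75 -0.  ]
turn -0.0 or 180.0
```

{"fn": "carry_out", "kwargs": {"targets": [[1,0,0,0,0],[1,0,0,0,0],[1,0,0,0,0],[1,0,0,0,5],[1,0,0,0,5],[1,0,0,0,5],[1,0,0,0,5],[1,0,0,0,0]]}}

```text
time: 47.5
tool_pos: [0.5835, -0.408, 0.1225]
ee_rot: [1.681, 1.57, 0.485]
wrist_force: [3.1, 1.9, -1.1]
width: 0.0139
```

Run:
```python
from h import *
plan(582.7,-407.6,121,41.4)
```

```text
t 47.5 tcp [ 583.5 -408.   122.5] jaw yaw 21.45 toolx [ 0.001  0.001 -1.   ] j [-0.69  0.48  1.05  0.    1.61 -1.06] F [ 3.1  1.9 -1.1] T [ 0.316 -0.623  0.017] w 13.9
shift cm [ 0.15 -0.06 -0.07] tool y [0.93 0.37 0.  ] z [ 0.37 -0.93 -0.  ]
turn -20.0 or 160.0
```

{"fn": "carry_out", "kwargs": {"targets": [[1,0,0,0,8],[1,0,0,0,8],[1,0,0,0,8],[1,0,0,0,8],[1,0,0,0,8],[1,0,0,0,8],[1,0,0,0,8],[1,0,0,0,8],[1,0,0,0,8],[1,0,0,0,8],[1,0,0,0,8],[1,0,0,0,8],[1,0,0,0,8],[1,0,0,0,8],[1,0,0,0,8],[1,0,0,0,8],[1,0,0,0,8],[1,0,0,0,8],[1,0,0,0,8],[1,0,0,0,8]]}}

```text
time: 49.5
tool_pos: [0.5839, -0.4087, 0.1225]
ee_rot: [-2.644, 1.568, -0.354]
wrist_force: [3.5, -0.2, -0.3]
width: 0.0138
```

{"fn": "carry_out", "kwargs": {"targets": [[1,0,0,0,8],[1,0,0,0,8],[1,0,0,0,8],[1,0,0,0,6],[1,0,0,0,0],[1,0,0,0,0]]}}

```text
time: 50.1
tool_pos: [0.5837, -0.4088, 0.1225]
ee_rot: [-2.219, 1.569, -0.446]
wrist_force: [4.3, -0.8, -2.1]
width: 0.0136
```

Run:
```python
from h import *
plan(582.7,-407.6,121,41.4)
```

```text
t 50.1 tcp [ 583.7 -408.8  122.5] jaw yaw -168.4 toolx [ 0.002 -0.001 -1.   ] j [-0.69  0.48  1.05  0.    1.61  2.25] F [ 4.3 -0.8 -2.1] T [ 0.018 -1.033  0.026] w 13.6
shift cm [0.15 0.07 0.14] tool y [-0.98 -0.2  -0.  ] z [-0.2   0.98 -0.  ]
turn -29.8 or 150.2
```

{"fn": "carry_out", "kwargs": {"targets": [[0,0,0,0,0],[0,0,0,0,0],[0,0,0,0,0],[0,0,0,0,0],[0,0,0,0,0],[0,0,0,0,0],[0,-3,0,0,0],[0,-3,0,0,0],[0,-3,0,0,0],[0,0,0,0,-7.5],[0,0,0,0,-7.5],[0,0,0,0,-7.5],[0,0,0,0,-7.5],[0,0,0,0,-7.5],[0,0,0,0,-7.5],[0,0,0,0,-7.5],[0,0,0,0,-7.5],[0,0,0,0,-7.5],[0,0,0,0,-7.5]]}}

```text
time: 52.0
tool_pos: [0.5828, -0.4085, 0.2125]
ee_rot: [0.45, 1.571, -2.749]
wrist_force: [0.1, -1.0, -0.4]
width: 0.0942
```

{"fn": "carry_out", "kwargs": {"targets": [[0,0,0,0,-7.5],[0,0,0,0,-7.5],[0,0,0,0,-7.5],[0,0,0,0,-7.5],[0,0,0,0,-7.5],[0,0,0,0,-7.5],[0,0,0,0,-7.5],[0,0,0,0,-7.5],[0,0,0,0,-7.5],[0,0,0,0,-7.5],[0,0,0,0,-7.5],[0,0,0,0,-7.5],[0,0,0,0,-7.5],[0,0,0,0,-7.5],[0,0,0,0,0],[0,0,0,0,0]]}}

```text
time: 53.6
tool_pos: [0.5828, -0.4085, 0.2125]
ee_rot: [-1.113, 1.571, -2.487]
wrist_force: [-0.1, 0.9, 0.2]
width: 0.0941
```

Run:
```python
from h import *
plan(584.3,-408.5,122,11.6); knob('w26')
```

```text
t 53.6 tcp [ 582.8 -408.5  212.5] jaw yaw 11.25 toolx [-0. -0. -1.] j [-0.69  0.46  0.89 -0.    1.79 -0.89] F [-0.1  0.9  0.2] T [-0.066 -0.122  0.036] w 94.1
shift cm [9.05 0.14 0.03] tool y [ 0.98  0.2  -0.  ] z [ 0.2  -0.98  0.  ]
turn -0.4 or 179.6
[309 190  18  59 798]
knob all@.155 area px 890.0 ctr mm [ 584.  -407.3] size [12.9 46.3] ang 13.2
knob bright area px 158.0 ctr mm [ 587.9 -418.8] size [ 8.6 13.8] ang 11.3
```

{"fn": "carry_out", "kwargs": {"targets": [[0,4,0.1,0,0],[0,3,0,0,0],[0,2,0,0,0],[0,0,0,0,0],[1,0,0,0,0],[1,0,0,0,0],[1,0,0,0,0],[1,0,0,0,0],[1,0,0,0,0],[1,0,0,0,0],[1,0,0,0,0],[1,0,0,0,0],[1,0,0,0,0],[1,0,0,0,0],[1,0,0,0,0],[1,0,0,0,0],[1,0,0,0,0],[1,0,0,0,0]]}}

```text
time: 55.45
tool_pos: [0.5837, -0.4083, 0.1225]
ee_rot: [-1.678, 1.571, -3.05]
wrist_force: [-0.9, 0.3, -0.6]
width: 0.0139
```

{"fn": "carry_out", "kwargs": {"targets": [[1,0,0,0,6],[1,0,0,0,6],[1,0,0,0,6],[1,0,0,0,6],[1,0,0,0,6],[1,0,0,0,6],[1,0,0,0,6],[1,0,0,0,6],[1,0,0,0,6],[1,0,0,0,6],[1,0,0,0,6],[1,0,0,0,6],[1,0,0,0,6],[1,0,0,0,6],[1,0,0,0,6],[1,0,0,0,6],[1,0,0,0,6],[1,0,0,0,0]]}}

```text
time: 57.25
tool_pos: [0.5838, -0.4084, 0.1225]
ee_rot: [1.046, 1.571, -2.106]
wrist_force: [-0.9, -0.8, -0.1]
width: 0.0137
```

Run:
```python
from h import *
plan(584.3,-408.5,122,11.6); 
import time
for i in range(5): print(np.round(robot.get_obs()['wrist_torque'],3))
```

```text
t 57.25 tcp [ 583.8 -408.4  122.5] jaw yaw -90.59 toolx [-0. -0. -1.] j [-0.69  0.48  1.05 -0.    1.62  0.89] F [-0.9 -0.8 -0.1] T [-0.005  0.069  0.039] w 13.7
shift cm [ 0.05  0.01 -0.05] tool y [-0.01 -1.    0.  ] z [-1.    0.01  0.  ]
turn 77.8 or -102.2
[-0.005  0.069  0.039]
[-0.005  0.069  0.039]
[-0.005  0.069  0.039]
[-0.005  0.069  0.039]
[-0.005  0.069  0.039]
```

{"fn": "carry_out", "kwargs": {"targets": [[0,0,0,0,0],[0,0,0,0,0],[0,0,0,0,0],[0,0,0,0,0],[0,0,0,0,0],[0,0,0,0,0],[0,-3,0,0,0],[0,-3,0,0,0],[0,-3,0,0,0],[0,0,0,0,-7.5],[0,0,0,0,-7.5],[0,0,0,0,-7.5],[0,0,0,0,-7.5],[0,0,0,0,-7.5],[0,0,0,0,-7.5],[0,0,0,0,-7.5],[0,0,0,0,-7.5],[0,0,0,0,-7.5],[0,0,0,0,-7.5]]}}

```text
time: 59.15
tool_pos: [0.5838, -0.4084, 0.2125]
ee_rot: [0.943, 1.571, -0.895]
wrist_force: [0.1, -0.8, -0.6]
width: 0.094
```

{"fn": "carry_out", "kwargs": {"targets": [[0,0,0,0,-7.5],[0,0,0,0,-7.5],[0,0,0,0,-7.5],[0,0,0,0,-7.5],[0,0,0,0,-7.5],[0,0,0,0,-7.5],[0,0,0,0,-7.5],[0,0,0,0,-7.5],[0,0,0,0,-7.5],[0,0,0,0,-7.5],[0,0,0,0,-7.5],[0,0,0,0,-7.5],[0,0,0,0,-7.5],[0,0,0,0,-7.5],[0,0,0,0,0],[0,0,0,0,0]]}}

```text
time: 60.75
tool_pos: [0.5838, -0.4083, 0.2125]
ee_rot: [-0.687, 1.571, -0.701]
wrist_force: [-0.3, 0.2, 1.0]
width: 0.0937
```

Run:
```python
from h import *
plan(584,-408,122,89.4); knob('w27')
```

```text
t 60.75 tcp [ 583.8 -408.3  212.5] jaw yaw 89.25 toolx [ 0. -0. -1.] j [-0.69  0.46  0.89 -0.    1.79 -2.25] F [-0.3  0.2  1. ] T [ 0.066 -0.137  0.024] w 93.7
shift cm [9.05 0.04 0.01] tool y [ 0.01  1.   -0.  ] z [ 1.   -0.01  0.  ]
turn -0.2 or 179.8
[307 189  18  61 879]
knob all@.155 area px 784.0 ctr mm [ 583.  -408.8] size [13.3 47.7] ang 89.6
knob bright area px 164.5 ctr mm [ 585.3 -406.7] size [43.2  6.1] ang 3.9
```

{"fn": "carry_out", "kwargs": {"targets": [[0,4,0,0,0],[0,3,0,0,0],[0,2,0,0,0],[0,0,0,0,0],[1,0,0,0,0],[1,0,0,0,0],[1,0,0,0,0],[1,0,0,0,0],[1,0,0,0,0],[1,0,0,0,0],[1,0,0,0,0],[1,0,0,0,0],[1,0,0,0,0],[1,0,0,0,0],[1,0,0,0,0],[1,0,0,0,0],[1,0,0,0,0],[1,0,0,0,0]]}}

```text
time: 62.6
tool_pos: [0.5838, -0.4084, 0.1224]
ee_rot: [-2.656, 1.571, -2.666]
wrist_force: [0.2, -1.2, -0.2]
width: 0.014
```

{"fn": "carry_out", "kwargs": {"targets": [[1,0,0,0,6],[1,0,0,0,6],[1,0,0,0,6],[1,0,0,0,6],[1,0,0,0,6],[1,0,0,0,6],[1,0,0,0,6],[1,0,0,0,3]]}}

```text
time: 63.4
tool_pos: [0.5838, -0.4084, 0.1224]
ee_rot: [-0.892, 1.571, -1.691]
wrist_force: [0.5, -0.1, -1.3]
width: 0.0136
```

```bash
cat > q.py <<'E'
from h import *
o=robot.get_obs(); R=Ro.from_euler('xyz',o['ee_rot']).as_matrix()
print(round(o['time'],2),'yaw',round(np.degrees(np.arctan2(R[1,1],R[0,1])),2),'F',np.round(o['wrist_force'],1),'T',np.round(o['wrist_torque'],3),'jt6',np.round(o['joint_torque'][5],3),'w',round(o['width']*1000,1),'xyz',np.round(o['tool_pos']*1000,1))
E
python3 q.py
```

```text
63.4 yaw 44.24 F [ 0.5 -0.1 -1.3] T [-0.103 -0.131  0.092] jt6 -0.173 w 13.6 xyz [ 583.8 -408.4  122.4]
```

{"fn": "carry_out", "kwargs": {"targets": [[1,0,0,0,3],[1,0,0,0,3]]}}

```text
time: 63.6
tool_pos: [0.5838, -0.4084, 0.1224]
ee_rot: [-0.716, 1.571, -1.618]
wrist_force: [-0.4, -0.0, -0.6]
width: 0.0138
```

```bash
python3 q.py
```

```text
63.6 yaw 38.28 F [-0.4 -0.  -0.6] T [-0.089 -0.13   0.076] jt6 -0.37 w 13.8 xyz [ 583.8 -408.4  122.4]
```

{"fn": "carry_out", "kwargs": {"targets": [[1,0,0,0,2],[1,0,0,0,2]]}}

```text
time: 63.8
tool_pos: [0.5838, -0.4085, 0.1225]
ee_rot: [-0.85, 1.571, -1.822]
wrist_force: [1.2, -0.3, -1.0]
width: 0.014
```

```bash
python3 q.py
```

```text
63.8 yaw 34.32 F [ 1.2 -0.3 -1. ] T [-0.114 -0.113  0.069] jt6 -0.228 w 14.0 xyz [ 583.8 -408.5  122.5]
```

{"fn": "carry_out", "kwargs": {"targets": [[1,0,0,0,2],[1,0,0,0,2]]}}

```text
time: 64.0
tool_pos: [0.5838, -0.4085, 0.1224]
ee_rot: [-0.864, 1.57, -1.906]
wrist_force: [-0.1, -0.5, -1.1]
width: 0.0138
```

```bash
python3 q.py
```

```text
64.0 yaw 30.32 F [-0.1 -0.5 -1.1] T [-0.05  -0.111 -0.001] jt6 -0.23 w 13.8 xyz [ 583.8 -408.5  122.4]
```

{"fn": "carry_out", "kwargs": {"targets": [[1,0,0,0,2],[1,0,0,0,2]]}}

```text
time: 64.2
tool_pos: [0.5838, -0.4084, 0.1224]
ee_rot: [-0.481, 1.571, -1.592]
wrist_force: [-0.6, -0.3, -0.4]
width: 0.014
```

```bash
python3 q.py
```

```text
64.2 yaw 26.34 F [-0.6 -0.3 -0.4] T [-0.121 -0.137  0.262] jt6 -0.024 w 14.0 xyz [ 583.8 -408.4  122.4]
```

Torque jumped to 0.26 N m at yaw 26°, which matches the predicted screw stop near 31.8°. The first crest should come near 14° and the notch near −4°. I continue in small steps.

{"fn": "carry_out", "kwargs": {"targets": [[1,0,0,0,2],[1,0,0,0,2]]}}

```text
time: 64.4
tool_pos: [0.5839, -0.4084, 0.1225]
ee_rot: [-0.358, 1.57, -1.537]
wrist_force: [0.2, -0.5, -0.2]
width: 0.0141
```

```bash
python3 q.py
```

```text
64.4 yaw 22.43 F [ 0.2 -0.5 -0.2] T [-0.214 -0.12   0.791] jt6 0.456 w 14.1 xyz [ 583.9 -408.4  122.5]
```

{"fn": "carry_out", "kwargs": {"targets": [[1,0,0,0,2],[1,0,0,0,2]]}}

```text
time: 64.6
tool_pos: [0.5839, -0.4083, 0.1225]
ee_rot: [-0.888, 1.57, -2.137]
wrist_force: [0.1, -1.3, -0.4]
width: 0.0152
```

```bash
python3 q.py
```

```text
64.6 yaw 18.45 F [ 0.1 -1.3 -0.4] T [-0.187 -0.088  0.623] jt6 0.422 w 15.2 xyz [ 583.9 -408.3  122.5]
```

{"fn": "carry_out", "kwargs": {"targets": [[1,0,0,0,2],[1,0,0,0,2]]}}

```text
time: 64.8
tool_pos: [0.5837, -0.4083, 0.1224]
ee_rot: [-1.678, 1.57, -2.998]
wrist_force: [-0.2, 1.1, -1.3]
width: 0.0138
```

```bash
python3 q.py
```

```text
64.8 yaw 14.33 F [-0.2  1.1 -1.3] T [-0.015 -0.116 -0.036] jt6 -0.395 w 13.8 xyz [ 583.7 -408.3  122.4]
```

{"fn": "carry_out", "kwargs": {"targets": [[1,0,0,0,2],[1,0,0,0,2]]}}

```text
time: 65.0
tool_pos: [0.5837, -0.4083, 0.1224]
ee_rot: [-1.82, 1.57, 3.072]
wrist_force: [-0.4, -0.3, -0.2]
width: 0.013
```

```bash
python3 q.py
```

```text
65.0 yaw 10.33 F [-0.4 -0.3 -0.2] T [-0.059 -0.067  0.063] jt6 -0.246 w 13.0 xyz [ 583.7 -408.3  122.4]
```

{"fn": "carry_out", "kwargs": {"targets": [[1,0,0,0,2],[1,0,0,0,2]]}}

```text
time: 65.2
tool_pos: [0.5837, -0.4083, 0.1224]
ee_rot: [-1.706, 1.571, 3.117]
wrist_force: [0.2, -0.5, 0.5]
width: 0.014
```

```bash
python3 q.py
```

```text
65.2 yaw 6.31 F [ 0.2 -0.5  0.5] T [-0.013  0.014 -0.067] jt6 -0.347 w 14.0 xyz [ 583.7 -408.3  122.4]
```

The torque rose to 0.79 and then dropped to about 0 between yaw 18° and 14°, so the first click has happened. I'll take up a few degrees of screw spring-back, staying well short of the second crest near −22°.

{"fn": "carry_out", "kwargs": {"targets": [[1,0,0,0,1.5],[1,0,0,0,1.5]]}}

```text
time: 65.4
tool_pos: [0.5837, -0.4084, 0.1224]
ee_rot: [-1.56, 1.571, -3.072]
wrist_force: [-0.9, 0.6, 0.0]
width: 0.0141
```

```bash
python3 q.py
```

```text
65.4 yaw 3.31 F [-0.9  0.6  0. ] T [-0.053 -0.019 -0.009] jt6 -0.205 w 14.1 xyz [ 583.7 -408.4  122.4]
```

{"fn": "carry_out", "kwargs": {"targets": [[1,0,0,0,1.5],[1,0,0,0,1.5]]}}

```text
time: 65.6
tool_pos: [0.5837, -0.4083, 0.1224]
ee_rot: [-1.5, 1.571, -3.065]
wrist_force: [0.2, -0.3, -1.3]
width: 0.0139
```

```bash
python3 q.py
```

```text
65.6 yaw 0.29 F [ 0.2 -0.3 -1.3] T [-0.027 -0.003  0.031] jt6 -0.211 w 13.9 xyz [ 583.7 -408.3  122.4]
```

{"fn": "carry_out", "kwargs": {"targets": [[0,0,0,0,0],[0,0,0,0,0],[0,0,0,0,0],[0,0,0,0,0],[0,0,0,0,0],[0,0,0,0,0],[0,-3,0,0,0],[0,-3,0,0,0],[0,-3,0,0,0],[0,0,0,0,0],[0,0,0,0,0]]}}

```text
time: 66.7
tool_pos: [0.5841, -0.4085, 0.2133]
ee_rot: [0.864, 1.569, -0.7]
wrist_force: [0.3, 0.1, 0.1]
width: 0.0937
```

Run:
```python
from h import *
plan(485.5,-401.5,150,0); knob('w28')
t=snap('top','t28')
im=t['image'].astype(int);R,G,B=im[...,0],im[...,1],im[...,2]
w=load('w28'); im=w['image'].astype(int);R,G,B=im[...,0],im[...,1],im[...,2]
m=(G>R+50)&(G>B+40); rect(w,m,.1,'button wrist',(0,0,640,400))
```

```text
t 66.7 tcp [ 584.1 -408.5  213.3] jaw yaw 0.4 toolx [ 0.002 -0.001 -1.   ] j [-0.69  0.46  0.89 -0.    1.79 -0.7 ] F [0.3 0.1 0.1] T [-0.001 -0.082  0.008] w 93.7
shift cm [ 6.31 -9.87 -0.78] tool y [1.   0.01 0.  ] z [ 0.01 -1.    0.  ]
turn 0.4 or -179.6
[307 189  18  59 834]
knob all@.155 area px 743.0 ctr mm [ 584.1 -407.1] size [12.9 46.4] ang 2.1
knob bright area px 84.5 ctr mm [ 588.5 -421.1] size [ 3.1 18. ] ang 0.6
button wrist area px 729.5 ctr mm [ 481.  -403.3] size [29.5 28. ] ang 85.3
```

The bar rests where I left it: total turn about 7.74 rad, so knob about 0.6, which is one click. Now the button.

{"fn": "carry_out", "kwargs": {"targets": [[1,0,-3.5,-0.3,0],[1,0,-3.5,-0.3,0],[1,0,-3,-0.2,0],[1,0,0,0,0],[1,0,0,0,0],[1,0,0,0,0],[1,0,0,0,0],[1,0,0,0,0],[1,4,0,0,0],[1,3,0,0,0],[1,2,0,0,0],[1,0,0,0,0]]}}

```text
time: 68.0
tool_pos: [0.4829, -0.3994, 0.1183]
ee_rot: [-2.394, 1.564, 2.326]
wrist_force: [0.2, 0.3, 0.1]
width: 0.0021
```

```bash
python3 q.py
```

```text
68.0 yaw 0.43 F [0.2 0.3 0.1] T [ 0.004 -0.087  0.029] jt6 0.002 w 2.1 xyz [ 482.9 -399.4  118.3]
```

{"fn": "carry_out", "kwargs": {"targets": [[1,0.4,0,0,0],[1,0.4,0,0,0],[1,0,0,0,0]]}}

```text
time: 68.3
tool_pos: [0.4847, -0.4017, 0.116]
ee_rot: [0.827, 1.567, -0.737]
wrist_force: [0.2, -0.4, 1.5]
width: 0.0003
```

```bash
python3 q.py
```

```text
68.3 yaw 0.41 F [ 0.2 -0.4  1.5] T [-0.012 -0.232  0.02 ] jt6 0.0 w 0.3 xyz [ 484.7 -401.7  116. ]
```

{"fn": "carry_out", "kwargs": {"targets": [[1,0.3,0,0,0],[1,0.3,0,0,0],[1,0,0,0,0]]}}

```text
time: 68.6
tool_pos: [0.4847, -0.4018, 0.1112]
ee_rot: [0.834, 1.566, -0.73]
wrist_force: [-0.5, 0.7, 8.7]
width: 0.0001
```

```bash
python3 q.py
```

```text
68.6 yaw 0.4 F [-0.5  0.7  8.7] T [ 0.164 -0.035 -0.006] jt6 0.0 w 0.1 xyz [ 484.7 -401.8  111.2]
```

{"fn": "carry_out", "kwargs": {"targets": [[1,0.2,0,0,0],[1,0.2,0,0,0],[1,0.2,0,0,0],[1,0,0,0,0],[1,0,0,0,0]]}}

```text
time: 69.1
tool_pos: [0.4848, -0.4019, 0.1109]
ee_rot: [0.776, 1.563, -0.787]
wrist_force: [-6.5, 5.8, 24.2]
width: 0.0002
```

```bash
python3 q.py
```

```text
69.1 yaw 0.41 F [-6.5  5.8 24.2] T [1.151 0.969 0.021] jt6 0.002 w 0.2 xyz [ 484.8 -401.9  110.9]
```

The button has bottomed: the force rose to 24 N with no further travel. I'll release and retreat, then do the final check.

{"fn": "carry_out", "kwargs": {"targets": [[1,-1,0,0,0],[1,-2,0,0,0],[1,-4,0,0,0],[1,-4,0,0,0],[1,-3,0,0,0],[1,0,-3,3,0],[1,0,-3,3,0],[1,0,-3,3,0],[1,0,0,0,0],[1,0,0,0,0],[1,0,0,0,0]]}}

```text
time: 70.2
tool_pos: [0.395, -0.4909, 0.2423]
ee_rot: [2.884, 1.57, 1.321]
wrist_force: [-0.5, 0.7, -0.5]
width: 0.0002
```

```bash
python3 q.py
python3 - <<'E'
from h import *
t=snap('top','t30'); s=snap('scene','s30')
knob('t31','top')
c=np.hstack([cv2.resize(s['image'][90:290,220:430],(420,400),interpolation=cv2.INTER_CUBIC),cv2.resize(t['image'][130:270,290:423],(380,400),interpolation=cv2.INTER_CUBIC)]); cv2.imwrite('pics/c30.png',c[:,:,::-1])
E
```

```text
70.2 yaw 0.45 F [-0.5  0.7 -0.5] T [-0.038 -0.048 -0.021] jt6 0.002 w 0.2 xyz [ 395.  -490.9  242.3]
[100 112  16  34 341]
knob all@.155 area px 300.0 ctr mm [855.9 646.5] size [ 32.7 105.7] ang 80.2
knob bright area px 60.0 ctr mm [876.1 646.1] size [24.  60.7] ang 78.1
```

View pics/c30.png

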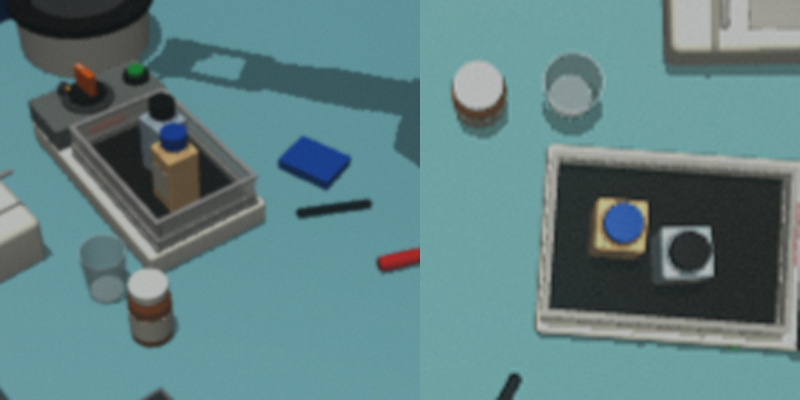

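The final view shows bottle2 (blue cap) and bottle3 (black cap) both upright in the tray. The beaker and jar are standing and the button is up. Handing in.

```bash
python3 -c "
from bench import robot
print(robot.close_job())"
```

```text
the job is handed in; nothing more can be done
None
```

The job is handed in at about 70 s of robot time. Both bottles are standing in the tray, the knob was stopped after its first click, and the start button was pressed and released after that. Bottle1 appeared in neither of the first two views, so I treated it as absent.

**Bottles:** Bottle3 was turned upright in the grip by lowering its cap against the tray's outer rim. The same method failed for bottle2: it slid in the grip and jammed at about 45°. I leaned it on the near rim inside the tray instead and pushed it up with closed fingers. The last scene and top pictures show both bottles upright in the tray, with the beaker and amber jar still standing. Bottle3 looks a few centimetres from where I released it; I did not measure this, and it still stands.

**Knob:** I turned it in three grips. Torque peaked at about 0.79 N m, higher than the stated 0.2 to 0.3 N m, and the bar slipped slightly in the fingers. It then dropped to about zero, which I took as the first click. By camera and tool angles the bar's total turn is about 7.74 rad, so the slip past the screw is about 0.6 rad, well short of the second crest at 0.94. That assumes the bar lines up with the tray at zero. The torque rising where I expected the screw's stop supports this, but I had no direct joint reading. After the button press, my automatic re-check of the bar's angle picked out a different orange object, so the bar's angle was not measured again.

**Button:** It bottomed out after about 6 mm of travel, with 24 N at the end. It looks raised again in the last picture.

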